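# Park the plate stamp in the covered ring of its stand

## Robot

A 7-joint arm with a two-finger parallel gripper is mounted at the origin on a cart in front of the work surface, level with it; the furniture and walls round the work are solid. World frame = base frame: x ahead of the robot, y to its left, z up, the work surface at z = 0. Lengths are in m, angles in rad, forces in N, time in s.
With the tool pointing down it reaches from about 0.4 to 0.9 m from the base axis. Payload 5.5 kg.
Tool frame: the origin (TCP) lies at the very end of the fingers, on their centre line; the grasp point (between the pads) lies 19 mm behind it; z points along the fingers, y is the direction in which the jaws open and shut (so a half turn about z gives the same grasp; the last joint's range is limited). The gripper opens to 92 mm and grips with 3 to 60 N. Pads are 19 mm wide; open, the fingers measure 130 mm over their backs; the gripper's body (75 mm by 190 mm) begins 47 mm behind the grasp point.
Start: joints at [1.427, 0.501, -0.427, 1.55, 0.221, 1.138, -0.21], TCP at [0.257, -0.597, 0.227] pointing down, gripper open.
Joint ranges: [-2.88, 2.88], [-0.31, 2.03], [-1.54, 1.56], [0.2, 2.42], [-1.41, 4.55], [0.19, 2.02], [-2.57, 2.57]. Speed limits (rad/s): [2.57, 2.57, 3.14, 3.14, 3.14, 3.14, 3.14].

## Interface

Orientations are given as a unit quaternion [x, y, z, w].
In Python, from bench import manip, cams, order gives the robot as it stands. The module is installed in compiled form; this text tells all that it offers.
- The arm moves only by the tool servo_tool, never from a script. Its argument "increments" is text: rows parted by semicolons, each of 4 numbers parted by spaces: the shift along the tool's x, y, z in cm, then the turn about the tool's z in degrees. A call has 1 to 5 rows; each row is the pose to reach, as a shift and turn from the pose measured when the call began, along the tool's axes at that moment; what a row does not reach only later rows make up. A row lasts 1/12 s, in which the tool goes at most 41.7 mm and 7.16 degrees, less where a joint would pass 70% of its speed; a pose out of reach is approached as far as the arm can. A call with a gripper value outside its range is refused whole. "fingers" is the closure, from -1 (fully open) to 1 (shut), set as the call begins (left out, the last holds). The fingers move at their own pace and stop on an object; "squeeze" is the grip in N (left out, the last holds). Time passes only in rows, so rows that repeat a pose let the fingers close. It gives the time, the measured TCP pose, the force and the opening at its end, in the units of the state.
- manip.get_state(): the state, without advancing time (a new reading comes with each control period).
- cams.get_image(name): name is "scene" or "side" or "wrist"; returns (picture, depth): 400x640x3 uint8, red, green, blue; 400x640 float32, m along the optical axis (not along the pixel's ray), 0 where there is no reading.
- cams.calibration(name): a dict with "fx", "fy", "cx", "cy" (pixels), "distortion" ([k1, k2, p1, p2, k3] as OpenCV has them; the pictures are not rectified), "T" (4x4, takes a point from camera to world coordinates). Camera axes: x right, y down, z forward; pixel columns grow to the right and rows downward; lengths in m; the calibration is good to about 2 mm. A picture is of the moment at which its call begins: read the wrist's pose just before it. calibration takes no time and is no camera call; for the wrist camera it gives the pose at the moment of the call.
- order.hand_in(): hands the job in, once; it reports no verdict.
The state is a dict: "t": time; "joint_positions": joint angles; "joint_velocities": joint speeds; "tau": joint torques, N m; "eef_pos": TCP position; "tool_rot": TCP orientation; "ft_force": force on the tool from outside, world axes, zero at the start; "wrist_torque": the same for the moment, N m; "grip_width": finger opening in m.
Only numpy, scipy, OpenCV 4.12 (cv2) and the standard library are available. Lean on these libraries where they do the work, as an engineer would, in place of code of your own. Each camera call takes 0.05 s, during which the arm holds its last target.

## Task

Two petri dishes have been left on the free ring of the stamp stand: move both onto the dish that stands on the worktop, in either order, squarely into one neat pile of three, leaving that bottom dish where it is. With the ring free, push the hanging stamp along its slot, without lifting it out, until it drops handle-first through the freed ring and its head rests flat on it. Leave the stamp already parked in the other ring in place, and do not knock over or shove the bottle and beaker beside the pile.

Things in the scene. Friction and masses are not known exactly. Their poses are not given: they have to be found in the camera images.
- stamp_head (a point): Centre of the hanging stamp's head. Stamp, 0.1-0.2 kg, upright, 128 mm long: white round head 36 across, 18 high; below it a shank 24 across, 35 long; then a handle 11 across, 75 long, pointing down. The step under the shank rests on the rails, so this point is 44 mm above the rail top; 9 mm once dropped through a ring. Slides with about 1 N friction, may lean about 10 degrees when pushed.
- parked_stamp_head (a point): Centre of the head of an identical stamp, already parked: it hangs in one of the two rings, head resting on the ring, this point 9 mm above the rail top. It stays there.
- ring_a (a point): Centre of the ring (inner diameter 31 mm, outer 50 mm, open only towards the slot) at the stand's +y end, level with the rail top, 140 mm above the worktop. One of the two rings holds the parked stamp; the other is free but covered by two petri dishes. y axis along the slot.
- ring_b (a point): Centre of the identical ring at the stand's -y end, 230 mm from ring_a. Which ring is the free one varies.
- stamp_stand: The fixed steel stand; origin at the centre of its underside on the worktop, y axis along the slot, z up. Two parallel rails (38 mm wide overall, 6 mm thick, top surface 140 mm up) leave a straight 14 mm slot that runs into a ring at either end, 115 mm from the middle. Below are a base plate 90 x 310 x 8 mm and a slim post beyond each ring.
- dish_low_center (a point): Centre (half-way up) of the closed round petri dish lying on the free ring: 63 mm across, 13 mm high, 30 g. It overhangs the 50 mm ring and 38 mm rails on both sides.
- dish_up_center (a point): Centre of an equal petri dish (63 mm across, 13 mm high) lying roughly on top of the first.
- dish_base_center (a point): Centre of an equal petri dish (63 mm across, 13 mm high) standing on the worktop: the bottom of the pile to make.
- amber_center (a point): Centre (58 mm up) of an upright amber bottle with black cap, 58 mm across, 116 mm high, standing close beside the base dish on the side away from the robot. Bystander.
- beaker_center (a point): Centre (39 mm up) of an upright plastic beaker, 64 mm across, 78 mm high, standing close to the base dish on the side towards the robot. Bystander.
Not all that is in view belongs to the job. Leave any orange or yellow look-alike of the part that bears stamp_head alone.

How it is judged:
At the end, for the whole second after the job is handed in: Stamp upright (0.12 rad) in the freed ring, head centre within 7 mm of its axis and 4 to 13 mm above it; both dishes flat (0.1 rad) on the base dish in one pile, each within 8 mm of centred on the one below; base dish moved under 30 mm; all at rest (((horizontal distance between stamp_head and ring_a below 0.007 m and z of stamp_head in the frame of ring_a between 0.004 and 0.013 m) or (horizontal distance between stamp_head and ring_b below 0.007 m and z of stamp_head in the frame of ring_b between 0.004 and 0.013 m)) and angle between stamp_head's own z axis and vertical below 0.12 rad and (((horizontal distance between dish_low_center and dish_base_center below 0.008 m and z of dish_low_center in the frame of dish_base_center between 0.009 and 0.017 m) and (horizontal distance between dish_up_center and dish_low_center below 0.008 m and z of dish_up_center in the frame of dish_low_center between 0.009 and 0.017 m)) or ((horizontal distance between dish_up_center and dish_base_center below 0.008 m and z of dish_up_center in the frame of dish_base_center between 0.009 and 0.017 m) and (horizontal distance between dish_low_center and dish_up_center below 0.008 m and z of dish_low_center in the frame of dish_up_center between 0.009 and 0.017 m))) and angle between each of dish_low_center, dish_up_center's own z axis and vertical below 0.1 rad and distance of dish_base_center from where it was at the start of the episode below 0.03 m and linear speed of stamp below 0.05 m/s and linear speed of each of dish_low, dish_up, dish_base below 0.02 m/s); the robot touches nothing.
It fails at once if the stamp is lifted out of its slot (raised more than 15 mm) (z of stamp_head in the frame of ring_a above 0.059 m).
It fails at once if the parked stamp is lifted or moved (over 15 mm) (distance of parked_stamp_head from where it was at the start of the episode above 0.015 m).
It fails at once if the amber bottle is knocked over or shoved away (over 30 mm) (distance of amber_center from where it was at the start of the episode above 0.03 m or angle between amber_center's own z axis and vertical above 0.5 rad).
It fails at once if the beaker is knocked over or shoved away (over 30 mm) (distance of beaker_center from where it was at the start of the episode above 0.03 m or angle between beaker_center's own z axis and vertical above 0.5 rad).
It also fails if it takes over 72 s, if anything falls off the work surface, if the arm or the gripper's body presses on something with over 40 N, if the wrist force passes 120 N, or if a joint passes its speed limit or range.

## Working session

There is one attempt and no reset: what is moved stays moved. The work goes in short steps, Python scripts to look and compute and a tool call to move; the robot and the scene stay as the last step left them, time stands still between calls to the robot, and variables do not carry over. Pictures are saved under pics/ and viewed, and the job is handed in when it is done.

Besides the shell and the picture viewer there is one more tool, called after "Request:" as a command line: name --argument value ..., lists and objects as JSON in quotes. servo_tool: Moves the arm, as the interface text tells. Its arguments: {"type":"object","properties":{"increments":{"type":"string"},"fingers":{"type":"number"},"squeeze":{"type":"number"}},"required":["increments"]}

```bash
mkdir -p pics; cat > h.py <<'E'
import numpy as np,cv2
from bench import manip,cams,order
def snap(n,f):
    p,d=cams.get_image(n); cv2.imwrite(f'pics/{f}.png',p[:,:,::-1]); c=cams.calibration(n); np.savez(f'pics/{f}.npz',p=p,d=d,T=c['T'],K=[c['fx'],c['fy'],c['cx'],c['cy']],D=c['distortion']); return p,d
def ld(f):
    return np.load(f'pics/{f}.npz')
def pts(f):
    z=ld(f); fx,fy,cx,cy=z['K']; K=np.array([[fx,0,cx],[0,fy,cy],[0,0,1]])
    v,u=np.mgrid[0:400,0:640]; q=cv2.undistortPoints(np.stack([u.ravel(),v.ravel()],1).astype(np.float64)[:,None],K,z['D'])[:,0]
    d=z['d'].ravel(); P=np.c_[q*d[:,None],d]; W=P@z['T'][:3,:3].T+z['T'][:3,3]; W[d==0]=np.nan
    return W.reshape(400,640,3),z['p']
E
python3 - <<'E'
from h import *
print(manip.get_state())
for n in ['scene','side','wrist']:
    snap(n,n+'0'); print(n,cams.calibration(n))
E
```

```text
{'t': 0.0, 'joint_positions': array([ 1.42717971,  0.50187402, -0.42676498,  1.55145801,  0.22082264,
        1.13830943, -0.21030516]), 'joint_velocities': array([ 0.00028211, -0.00167872, -0.00035076,  0.00051439,  0.00180398,
        0.00037126, -0.00118167]), 'tau': array([ 1.28299953e-04, -5.66597843e+01, -5.81602871e+00, -2.79122275e+01,
       -6.86082873e-02,  3.08210787e-02,  2.06060658e-04]), 'eef_pos': array([ 0.25685312, -0.59632278,  0.22565632]), 'tool_rot': array([ 9.79379458e-01,  2.02026949e-01, -1.82362644e-04, -9.77531222e-04]), 'ft_force': array([-0.17362943,  0.75265735,  0.70240069]), 'wrist_torque': array([-0.02370981, -0.01701899, -0.01957183]), 'grip_width': 0.09175464908504025}
scene {'fx': 447.26280044290587, 'fy': 447.26280044290587, 'cx': 315.4565006054624, 'cy': 194.8634351688766, 'distortion': array([-0.02048632,  0.        ,  0.        ,  0.        ,  0.        ]), 'T': array([[-0.87641757, -0.1807592 ,  0.44633883,  0.04217625],
       [-0.48096069,  0.37449061, -0.79273804,  0.89070871],
       [-0.02385501, -0.90944098, -0.41514822,  0.60725379],
  
[... 252 characters left out ...]
]), 'T': array([[-0.79870966, -0.39225835,  0.45628529,  0.1126677 ],
       [-0.60154841,  0.50260398, -0.62090961,  0.59229038],
       [ 0.01422618, -0.7704042 , -0.63739704,  0.74475393],
       [ 0.        ,  0.        ,  0.        ,  1.        ]])}
wrist {'fx': 304.3909460938092, 'fy': 304.3909460938092, 'cx': 325.7169996856623, 'cy': 196.8475378184508, 'distortion': array([-0.03148263,  0.        ,  0.        ,  0.        ,  0.        ]), 'T': array([[ 0.39570026, -0.88779866, -0.23502096,  0.32062263],
       [-0.91837721, -0.38312084, -0.09900365, -0.56844472],
       [-0.00214612,  0.25501366, -0.96693507,  0.38217041],
       [ 0.        ,  0.        ,  0.        ,  1.        ]])}
```

View pics/scene0.png

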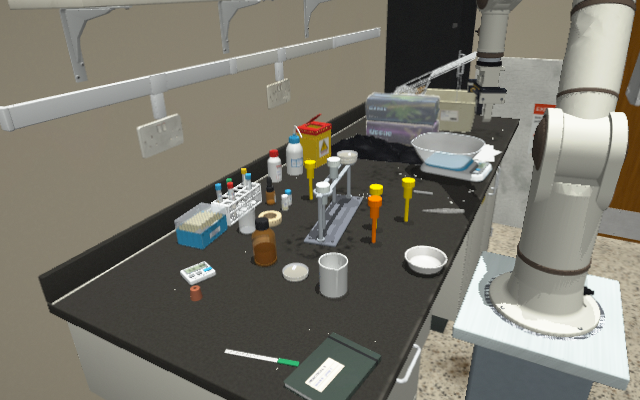

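View pics/side0.png

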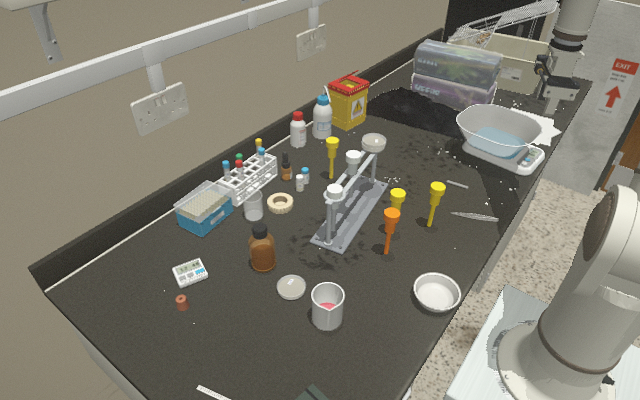

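View pics/wrist0.png

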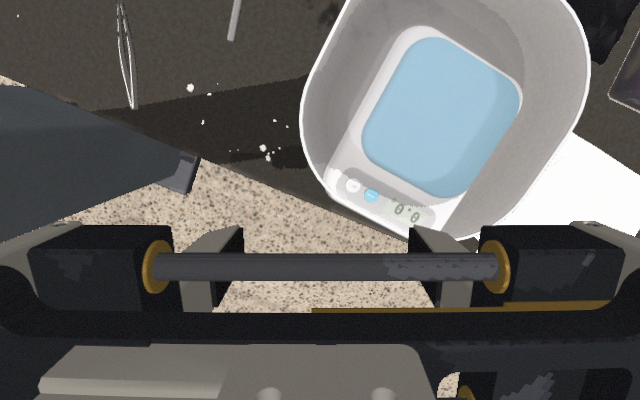

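```bash
python3 - <<'E'
from h import *
a=ld('scene0')['p'][140:260,270:430]; b=ld('side0')['p'][120:260,290:450]
a=cv2.resize(a,None,fx=2.4*1,fy=2.4,interpolation=3);b=cv2.resize(b,None,fx=2.4,fy=2.4,interpolation=3)
o=np.zeros((max(a.shape[0],b.shape[0]),a.shape[1]+b.shape[1],3),np.uint8);o[:a.shape[0],:a.shape[1]]=a;o[:b.shape[0],a.shape[1]:]=b
cv2.imwrite('pics/crop0.png',o[:,:,::-1])
for n,L in [('scene0',[(322,183),(334,160),(347,154),(295,270),(264,225),(333,258),(340,175)]),('side0',[(334,188),(352,155),(373,138),(291,286),(262,230),(327,290)])]:
    W,_=pts(n)
    for u,v in L: print(n,u,v,W[v,u].round(4))
E
```

```text
scene0 322 183 [ 0.5468 -0.0416  0.1566]
scene0 334 160 [ 0.5512 -0.1198  0.1929]
scene0 347 154 [ 0.5698 -0.242   0.1682]
scene0 295 270 [0.5205 0.1484 0.0127]
scene0 264 225 [0.6062 0.14   0.1079]
scene0 333 258 [0.4284 0.1324 0.063 ]
scene0 340 175 [ 0.5469 -0.1477  0.14  ]
side0 334 188 [ 0.541  -0.0357  0.1565]
side0 352 155 [ 0.5542 -0.1234  0.1934]
side0 373 138 [ 0.5763 -0.2562  0.1679]
side0 291 286 [0.5151 0.1506 0.0165]
side0 262 230 [0.6064 0.1328 0.1155]
side0 327 290 [0.4301 0.1369 0.0542]
```

View pics/crop0.png

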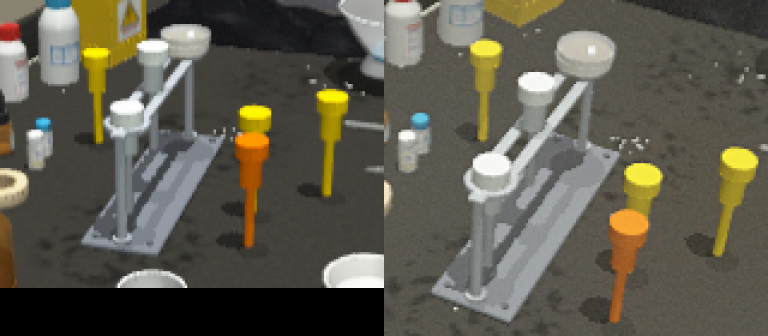

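```bash
cat >> h.py <<'E'
from scipy.optimize import least_squares
def blob(W,c,r,z0,z1):
    m=(np.hypot(W[...,0]-c[0],W[...,1]-c[1])<r)&(W[...,2]>z0)&(W[...,2]<z1); return W[m]
def circ(P,R):
    # fit fixed-radius disc boundary: use hull
    h=cv2.convexHull(P[:,:2].astype(np.float32))[:,0]
    f=lambda c:np.hypot(h[:,0]-c[0],h[:,1]-c[1])-R
    s=least_squares(f,h.mean(0),loss='soft_l1',f_scale=.001); return s.x,np.abs(s.fun).mean()
E
python3 - <<'E'
from h import *
for n in ['scene0','side0']:
    W,_=pts(n); print(n)
    for name,c,r,z0,z1,R in [('parked',(.545,-.04),.03,.15,.175,.018),('hang',(.553,-.122),.03,.17,.21,.018),('dishes',(.573,-.25),.06,.142,.18,.0315),('dishtop',(.573,-.25),.06,.163,.18,.0315),('base',(.518,.15),.045,.006,.03,.0315),('amber',(.606,.136),.05,.02,.15,.029),('beaker',(.43,.134),.05,.02,.12,.032)]:
        P=blob(W,c,r,z0,z1); 
        if len(P)<5: print(name,len(P));continue
        print(name,len(P),'med',np.median(P,0).round(4),'zpct',np.percentile(P[:,2],[2,50,98]).round(4),'fit',*circ(P,R))
    # rails
    P=blob(W,(.557,-.14),.13,.135,.146); q=np.polyfit(P[:,1],P[:,0],1); print('rail',len(P),q,np.median(P,0))
    m=(abs(W[...,0]-.557)<.1)&(abs(W[...,1]+.14)<.2)&(W[...,2]>.005)&(W[...,2]<.012); P=W[m]
    if len(P)>20:
        r=cv2.minAreaRect(P[:,:2].astype(np.float32)); print('base',len(P),r)
E
```

```text
scene0
parked 102 med [ 0.5388 -0.0286  0.1578] zpct [0.1504 0.1578 0.1599] fit [ 0.54075478 -0.03208155] 0.000512518191969211
hang 129 med [ 0.5538 -0.1194  0.1887] zpct [0.1717 0.1887 0.195 ] fit [ 0.55758304 -0.12753885] 0.0010989379270875115
dishes 243 med [ 0.5695 -0.242   0.1652] zpct [0.1427 0.1652 0.1685] fit [ 0.57644574 -0.25428798] 0.0020561669699024924
dishtop 142 med [ 0.5745 -0.2502  0.167 ] zpct [0.1633 0.167  0.1686] fit [ 0.57621673 -0.25449634] 0.0010676503420667227
base 384 med [0.5183 0.1518 0.0133] zpct [0.0069 0.0133 0.0153] fit [0.52087102 0.14752978] 0.0007625486532286825
amber 855 med [0.6077 0.1445 0.0699] zpct [0.0223 0.0699 0.1163] fit [0.61717031 0.13289529] 0.0013543399634028577
beaker 412 med [0.4281 0.1364 0.063 ] zpct [0.0329 0.063  0.0791] fit [0.4152974  0.15926217] 0.0005793463452574331
rail 299 [-0.14432011  0.53200655] [ 0.54935717 -0.11552098  0.14045965]
base 1349 ((0.5605145692825317, -0.1485191434621811), (0.09081868827342987, 0.31847652792930603), 9.791789054870605)
side0
parked 165 med [ 0.536  -0.0298  0.1587] zpct [0.1515 0.1587 0.1609] f
[... 245 characters left out ...]
 0.57314018 -0.25313848] 0.004695910273038231
dishtop 277 med [ 0.5722 -0.251   0.1678] zpct [0.1638 0.1678 0.17  ] fit [ 0.57275693 -0.25422124] 0.0004697380176902748
base 576 med [0.5166 0.1508 0.0137] zpct [0.0073 0.0137 0.0164] fit [0.51859446 0.14827595] 0.0003832336235837465
amber 977 med [0.6044 0.1429 0.0762] zpct [0.0228 0.0762 0.1178] fit [0.61512189 0.13225543] 0.0009807482716901537
beaker 574 med [0.4287 0.1384 0.0556] zpct [0.0216 0.0556 0.0797] fit [0.41250813 0.16136692] 0.000593835763872713
rail 537 [-0.15190861  0.52955916] [ 0.54797616 -0.10718602  0.14107828]
base 2261 ((0.559791624546051, -0.1299283653497696), (0.16525600850582123, 0.35664230585098267), 1.412148118019104)
```

```bash
cat >> h.py <<'E'
from scipy.spatial.transform import Rotation as Ro
def st():
    s=manip.get_state(); R=Ro.from_quat(s['tool_rot']).as_matrix(); y=R[:,1]
    print('t',round(s['t'],2),'pos',s['eef_pos'].round(4),'yawx',round(np.degrees(np.arctan2(R[1,0],R[0,0])),2),'tilt',R[:,2].round(3),'F',s['ft_force'].round(2),'w',round(s['grip_width'],4)); return s,R
def go(x,y,z,yawx):
    s,R=st(); d=R.T@(np.array([x,y,z])-s['eef_pos'])*100
    a=np.degrees(np.arctan2(R[1,0],R[0,0])); t=-((yawx-a+180)%360-180)
    print('INC %.2f %.2f %.2f %.2f'%(*d,t))
E
python3 -c "
from h import *
go(.588,-.334,.36,99.8);go(.257,-.597,.36,23.3)
"
```

```text
t 0.15 pos [ 0.257  -0.5965  0.2259] yawx 23.31 tilt [-0.001  0.001 -1.   ] F [-0.68  0.05 -0.07] w 0.0919
INC 40.79 -11.02 -13.39 -76.49
t 0.15 pos [ 0.257  -0.5965  0.2259] yawx 23.31 tilt [-0.001  0.001 -1.   ] F [-0.68  0.05 -0.07] w 0.0919
INC -0.02 0.03 -13.41 0.01
```

Request:
servo_tool --increments "0 0 -8 0; 5 -1.5 -13.4 -7; 9 -2.5 -13.4 -14; 13 -3.5 -13.4 -21; 17 -4.6 -13.4 -28" --fingers -1 --squeeze 12

```text
t: 0.57
eef_pos: [0.3624, -0.514, 0.3551]
tool_rot: [0.901, 0.434, 0.0, 0.001]
ft_force: [0.9, -0.6, 1.0]
grip_width: 0.0916
```

```bash
python3 -c "
from h import *
go(.588,-.334,.36,99.8)
"
```

```text
t 0.57 pos [ 0.3624 -0.514   0.3551] yawx 51.48 tilt [ 0.001 -0.002 -1.   ] F [ 0.85 -0.56  1.04] w 0.0916
INC 28.13 6.44 -0.51 -48.32
```

Request:
servo_tool --increments "28.1 6.4 -0.5 -48.3; 28.1 6.4 -0.5 -48.3; 28.1 6.4 -0.5 -48.3; 28.1 6.4 -0.5 -48.3; 28.1 6.4 -0.5 -48.3"

```text
t: 0.98
eef_pos: [0.5258, -0.3825, 0.3577]
tool_rot: [0.723, 0.691, -0.001, 0.001]
ft_force: [0.5, 0.1, -0.1]
grip_width: 0.0916
```

```bash
python3 -c "
from h import *
go(.588,-.334,.30,99.8)
"
```

```text
t 0.98 pos [ 0.5258 -0.3825  0.3577] yawx 87.44 tilt [ 0.    -0.002 -1.   ] F [ 0.53  0.1  -0.09] w 0.0916
INC 5.13 6.00 5.77 -12.36
```

Request:
servo_tool --increments "5.1 6 3 -12.4; 5.1 6 5.8 -12.4; 5.1 6 5.8 -12.4; 5.1 6 5.8 -12.4; 5.1 6 5.8 -12.4"

```text
t: 1.4
eef_pos: [0.5873, -0.3342, 0.2982]
tool_rot: [0.644, 0.765, -0.001, -0.001]
ft_force: [-1.0, -0.3, 0.9]
grip_width: 0.0921
```

```bash
python3 -c "
from h import *
st();snap('wrist','w1')
"
```

```text
t 1.4 pos [ 0.5873 -0.3342  0.2982] yawx 99.81 tilt [-0.003 -0.001 -1.   ] F [-1.04 -0.28  0.9 ] w 0.0921
```

View pics/w1.png

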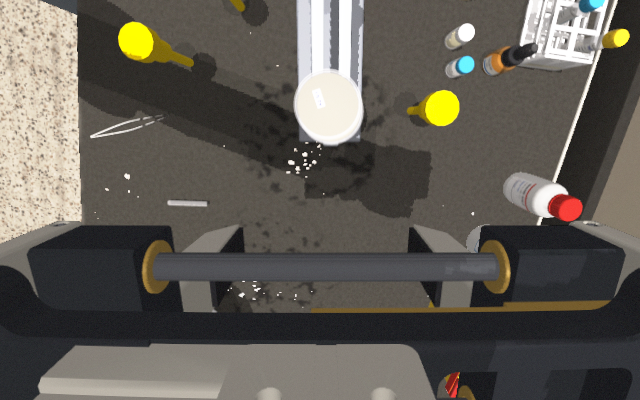

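The view shows the dish stack at (329,106) on the free ring, rails running up from it; only yellow stand-alone look-alikes beside.

```bash
python3 - <<'E'
from h import *
W,p=pts('w1')
for name,z0,z1 in [('top',.162,.175),('low',.142,.151),('all',.142,.175)]:
    P=blob(W,(.574,-.254),.05,z0,z1); print(name,len(P),np.median(P,0).round(4),circ(P,.0315),P.min(0),P.max(0))
P=blob(W,(.57,-.2),.06,.135,.142); print('rail',np.polyfit(P[:,1],P[:,0],1),np.median(P,0),P[:,2].std())
cv2.imwrite('pics/w1c.png',cv2.resize(p[50:170,260:400],None,fx=5,fy=5,interpolation=2)[:,:,::-1])
E
```

```text
top 3789 [ 0.5755 -0.2552  0.1659] (array([ 0.57568375, -0.25603433]), np.float64(0.0003902098753371458)) [ 0.54433443 -0.28684735  0.16365119] [ 0.60682985 -0.22509804  0.16837444]
low 7 [ 0.595  -0.2824  0.1506] (array([ 0.57840042, -0.25990421]), np.float64(0.002273681593384283)) [ 0.56008788 -0.29184314  0.14230458] [ 0.60094143 -0.22302521  0.15079736]
all 4122 [ 0.577  -0.2572  0.1658] (array([ 0.57892105, -0.25995666]), np.float64(0.0015528958087851815)) [ 0.54433443 -0.29206325  0.14230458] [ 0.61116344 -0.22302521  0.16837444]
rail [-0.10331787  0.54865307] [ 0.57237801 -0.19248641  0.13927843] 0.0008348968307404357
```

View pics/w1c.png

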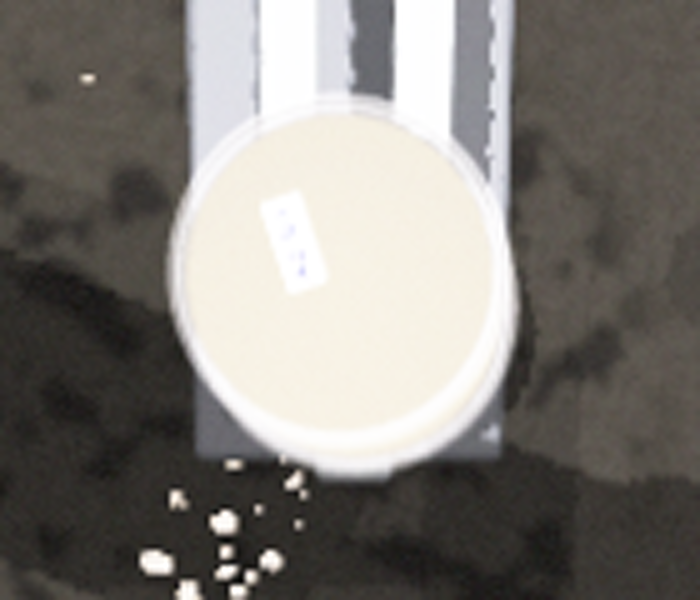

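```bash
python3 -c "
from h import *
go(.578,-.2585,.24,40)
"
```

```text
t 1.45 pos [ 0.5871 -0.3359  0.2996] yawx 99.69 tilt [-0.001 -0.003 -1.   ] F [-0.13 -0.36  0.62] w 0.0917
INC 7.79 0.41 5.94 59.69
```

Request:
servo_tool --increments "2 0 1 7; 4 0.2 2 14; 6 0.3 4 21; 7.8 0.4 5.9 28; 7.8 0.4 5.9 35"

```text
t: 1.87
eef_pos: [0.5754, -0.256, 0.2388]
tool_rot: [0.846, 0.532, -0.002, -0.001]
ft_force: [-0.5, 1.6, -0.2]
grip_width: 0.0921
```

```bash
python3 -c "
from h import *
go(.578,-.2585,.19,40)
"
```

```text
t 1.87 pos [ 0.5754 -0.256   0.2388] yawx 64.34 tilt [-0.004 -0.001 -1.   ] F [-0.47  1.56 -0.22] w 0.0921
INC -0.10 0.36 4.87 24.34
```

Request:
servo_tool --increments "-0.1 0.3 0 7; -0.1 0.3 1 14; -0.1 0.3 2.5 21; -0.1 0.3 4 24.3; -0.1 0.3 4 24.3"

```text
t: 2.28
eef_pos: [0.5751, -0.261, 0.1977]
tool_rot: [0.941, 0.339, -0.004, -0.0]
ft_force: [-0.7, -0.9, -0.4]
grip_width: 0.0917
```

```bash
python3 -c "
from h import *
go(.578,-.2585,.144,40)
"
```

```text
t 2.28 pos [ 0.5751 -0.261   0.1977] yawx 39.65 tilt [-0.007 -0.002 -1.   ] F [-0.68 -0.93 -0.4 ] w 0.0917
INC 0.42 0.01 5.37 -0.35
```

Request:
servo_tool --increments "0.4 0 1 0; 0.4 0 2 0; 0.4 0 2.5 0"

```text
t: 2.53
eef_pos: [0.5777, -0.2593, 0.1722]
tool_rot: [0.941, 0.339, -0.004, -0.0]
ft_force: [-0.3, -1.3, -0.7]
grip_width: 0.0917
```

```bash
python3 -c "
from h import *
go(.578,-.2585,.144,40);snap('side','s1');snap('wrist','w2')
z=ld('s1')['p'];
cv2.imwrite('pics/s1c.png',cv2.resize(z[80:260,280:460],None,fx=3.3,fy=3.3,interpolation=2)[:,:,::-1])"
```

```text
t 2.53 pos [ 0.5777 -0.2593  0.1722] yawx 39.64 tilt [-0.007 -0.002 -1.   ] F [-0.31 -1.31 -0.71] w 0.0917
INC 0.09 -0.04 2.82 -0.36
```

View pics/s1c.png

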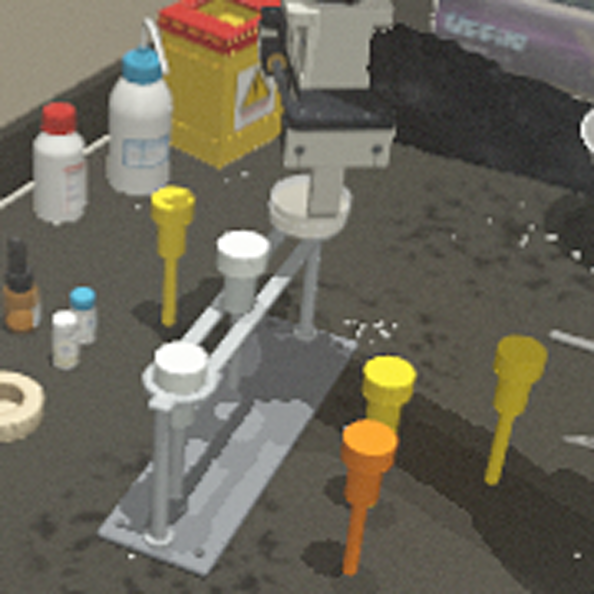

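View pics/w2.png

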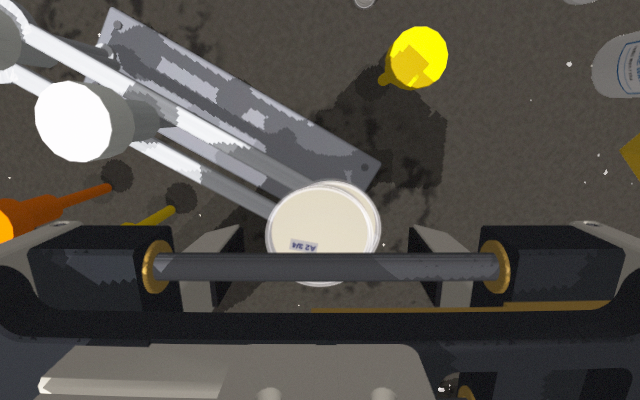

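Side view: fingers straddle the stack, above the ring. The wrist view shows the upper dish at (320,235) and the lower peeking out at the right, along the jaw direction. Descending.

Request:
servo_tool --increments "0.1 0 1 0; 0.1 0 2 0; 0.1 0 2.7 0; 0.1 0 2.7 0"

```text
t: 2.97
eef_pos: [0.5763, -0.2576, 0.1423]
tool_rot: [0.941, 0.339, -0.006, -0.002]
ft_force: [-0.5, 0.3, 0.1]
grip_width: 0.0917
```

Request:
servo_tool --increments "0 0 0 0; 0 0 0 0; 0 0 0 0; 0 0 0 0; 0 0 0 0" --fingers 1 --squeeze 12

```text
t: 3.38
eef_pos: [0.5767, -0.2577, 0.1427]
tool_rot: [0.941, 0.339, -0.005, -0.002]
ft_force: [0.4, -0.2, -1.0]
grip_width: 0.0633
```

```bash
python3 -c "
from h import *
st();snap('side','s2');snap('wrist','w3')
z=ld('s2')['p'][120:200,330:420];w=ld('w3')['p'][140:300,220:420]
o=np.hstack([cv2.resize(z,(400,356),interpolation=2),cv2.resize(w,(400,356),interpolation=2)])
cv2.imwrite('pics/s2c.png',o[:,:,::-1])"
```

```text
t 3.38 pos [ 0.5767 -0.2577  0.1427] yawx 39.68 tilt [-0.011  0.    -1.   ] F [ 0.44 -0.23 -0.96] w 0.0633
```

View pics/s2c.png

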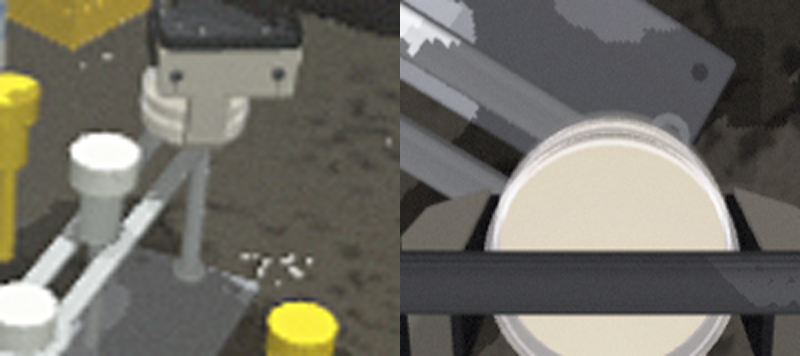

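Opening is 63.3 mm, so both dishes are lined up between the pads. Lifting slowly.

Request:
servo_tool --increments "0 0 -0.5 0; 0 0 -1.5 0; 0 0 -3 0; 0 0 -5 0; 0 0 -8 0"

```text
t: 3.9
eef_pos: [0.5761, -0.2573, 0.2221]
tool_rot: [0.941, 0.339, -0.007, -0.003]
ft_force: [1.1, -1.1, -0.2]
grip_width: 0.0625
```

```bash
python3 -c "
from h import *
st();snap('side','s3');snap('wrist','w4')
z=ld('s3')['p'][80:200,310:430];w=ld('w4')['p'][140:300,220:420]
o=np.hstack([cv2.resize(z,(400,400),interpolation=2),cv2.resize(w,(400,400),interpolation=2)])
cv2.imwrite('pics/s3c.png',o[:,:,::-1])"
```

```text
t 3.9 pos [ 0.5761 -0.2573  0.2221] yawx 39.69 tilt [-0.015  0.002 -1.   ] F [ 1.1  -1.14 -0.23] w 0.0625
```

View pics/s3c.png

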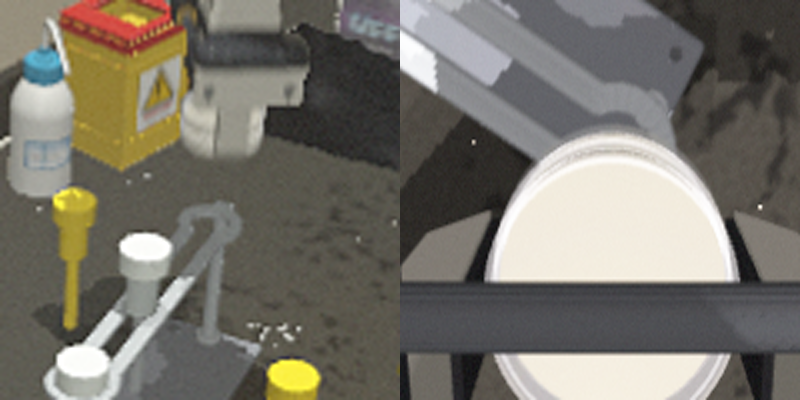

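```bash
python3 - <<'E'
from h import *
W,p=pts('w4'); s,R=st()
for n in [(.235,.262),(.243,.262),(.222,.234)]:
    P=blob(W,s['eef_pos'][:2],.045,*n)
    q=(P-s['eef_pos'])@R; q[:,2]*=-1
    print(n,len(q),q.min(0).round(4),q.max(0).round(4),np.median(q,0).round(4), circ(q,.0315) if len(q)>9 else '')
for n in ['scene0','side0']:
    W,_=pts(n); P=blob(W,(.42,.145),.06,.073,.09); print('beaker rim',len(P),circ(P,.032),P.min(0),P.max(0))
    P=blob(W,(.61,.135),.05,.09,.15); print('cap',len(P),np.median(P,0),P.max(0))
go(.52,.148,.26,5)
E
```

```text
t 4.0 pos [ 0.5811 -0.2584  0.2291] yawx 39.68 tilt [-0.002 -0.003 -1.   ] F [ 1.59  0.38 -0.42] w 0.0623
(0.235, 0.262) 9929 [-0.0245 -0.0432  0.006 ] [0.0331 0.0432 0.033 ] [ 0.0126 -0.0003  0.022 ] (array([ 0.00176973, -0.00054729]), np.float64(0.0031451678340748577))
(0.243, 0.262) 9242 [-0.0245 -0.0432  0.0139] [0.0331 0.0432 0.033 ] [ 0.0125 -0.0003  0.022 ] (array([ 0.0017508, -0.0008162]), np.float64(0.0026721136488793117))
(0.222, 0.234) 364 [ 0.0093 -0.0412 -0.0023] [0.0331 0.0401 0.005 ] [ 0.0256 -0.0003  0.0024] (array([ 0.00172801, -0.00079402]), np.float64(0.00195341186787253))
beaker rim 151 (array([0.41464468, 0.1605933 ]), np.float64(0.0010076478914519274)) [0.38295129 0.1265794  0.07300356] [0.44613618 0.19464487 0.080229  ]
cap 190 [0.61458866 0.13822228 0.10855876] [0.63703466 0.14686251 0.11774501]
beaker rim 194 (array([0.41183402, 0.16184836]), np.float64(0.0007809740236006399)) [0.38013186 0.12988424 0.07303252] [0.44428378 0.19420666 0.08233008]
cap 248 [0.61279166 0.13619125 0.11332326] [0.634669   0.14757241 0.1202333 ]
t 4.0 pos [ 0.5811 -0.2584  0.2291] yawx 39.68 tilt [-0.002 -0.003 -1.   ] F [ 1.59  0.38 -0.42] w 0.0623
INC 21.24 -35.17 -3.22 34.68
```

Request:
servo_tool --increments "3 -3 -3 6; 5 -6 -3.5 12; 7 -10 -3.5 18; 9 -14 -3.5 24; 11 -18 -3.5 30"

```text
t: 4.42
eef_pos: [0.5541, -0.0628, 0.2644]
tool_rot: [0.997, 0.082, -0.001, 0.002]
ft_force: [0.1, 0.6, -0.6]
grip_width: 0.0626
```

```bash
python3 -c "
from h import *
go(.44,.158,.26,-8)
"
```

```text
t 4.42 pos [ 0.5541 -0.0628  0.2644] yawx 9.38 tilt [-0.001 -0.004 -1.   ] F [ 0.1   0.61 -0.59] w 0.0626
INC -7.65 -23.64 0.37 17.38
```

Request:
servo_tool --increments "-2 -4 0.4 5; -3.5 -8 0.4 9; -5 -12 0.4 13; -6.5 -16 0.4 17.4; -7.6 -20 0.4 17.4"

```text
t: 4.83
eef_pos: [0.4482, 0.1163, 0.2603]
tool_rot: [0.997, -0.072, 0.0, 0.002]
ft_force: [0.2, 0.9, -0.6]
grip_width: 0.0623
```

```bash
python3 -c "
from h import *
go(.44,.158,.26,-8)
"
```

```text
t 4.83 pos [0.4482 0.1163 0.2603] yawx -8.27 tilt [-0.    -0.005 -1.   ] F [ 0.24  0.92 -0.58] w 0.0623
INC -1.41 -4.01 0.01 -0.27
```

Request:
servo_tool --increments "-0.7 -2 0 0; -1.4 -4 0 0; -1.4 -4 0 0; -1.4 -4 0 0"

```text
t: 5.17
eef_pos: [0.4396, 0.1591, 0.2606]
tool_rot: [0.998, -0.07, 0.001, 0.002]
ft_force: [0.9, 0.3, -1.5]
grip_width: 0.0623
```

```bash
python3 - <<'E'
from h import *
st();snap('wrist','w5');W,p=pts('w5')
P=blob(W,(.52,.148),.045,.008,.03); print(len(P),np.median(P,0),circ(P,.0315),P.min(0),P.max(0))
E
```

```text
t 5.17 pos [0.4396 0.1591 0.2606] yawx -8.06 tilt [ 0.001 -0.005 -1.   ] F [ 0.91  0.26 -1.45] w 0.0623
1916 [0.5215349  0.14705908 0.0112628 ] (array([0.52101572, 0.14717078]), np.float64(0.0005486308426035841)) [0.49034995 0.11605269 0.00865625] [0.55198084 0.17841237 0.01363186]
```

View pics/w5.png

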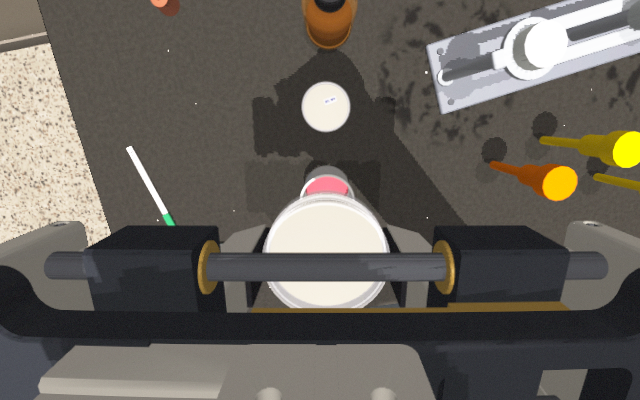

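```bash
python3 - <<'E'
from h import *
W,p=pts('w5'); s,R=st()
q=(W-s['eef_pos'])@R; q[...,2]*=-1
m=(abs(q[...,1])<.025)&(q[...,0]<.04)&(q[...,0]>.005)
for a,b in [(.017,.03),(-.004,.008)]:
    P=q[m&(q[...,2]>a)&(q[...,2]<b)]; 
    e=[]
    for y in np.arange(-.024,.025,.004):
        k=P[abs(P[:,1]-y)<.002]
        if len(k): e.append((y,k[:,0].max()))
    e=np.array(e); r=least_squares(lambda c:np.hypot(e[:,0]-c[0],e[:,1]-c[1])-.0315,[0,0]).x
    print(len(P),np.median(P,0).round(4),'centre y,x',r.round(4))
go(.519,.1475,.10,-8)
E
```

```text
t 5.22 pos [0.4401 0.1576 0.2604] yawx -8.21 tilt [ 0.    -0.005 -1.   ] F [ 1.42 -1.37 -0.99] w 0.0626
4953 [ 0.0179 -0.0008  0.0221] centre y,x [-0.0013  0.0012]
340 [ 0.0299 -0.001   0.0043] centre y,x [-0.0014  0.0014]
t 5.22 pos [0.4401 0.1576 0.2604] yawx -8.21 tilt [ 0.    -0.005 -1.   ] F [ 1.42 -1.37 -0.99] w 0.0626
INC 7.94 -0.21 16.04 -0.21
```

Request:
servo_tool --increments "4 -0.1 0 0; 7.9 -0.2 3 0; 7.9 -0.2 7 0; 7.9 -0.2 11 0; 7.9 -0.2 15 0"

```text
t: 5.63
eef_pos: [0.5201, 0.1449, 0.1086]
tool_rot: [0.997, -0.074, 0.001, 0.003]
ft_force: [-0.1, 0.4, -0.5]
grip_width: 0.0625
```

Request:
servo_tool --increments "0 0 1 0; 0 0 2 0; 0 0 2 0"

```text
t: 5.88
eef_pos: [0.5199, 0.1434, 0.0877]
tool_rot: [0.997, -0.075, -0.0, 0.003]
ft_force: [-0.6, 0.0, 0.2]
grip_width: 0.0623
```

```bash
python3 - <<'E'
from h import *
go(.519,.147,.04,-8)
snap('wrist','w6');snap('side','s6');snap('scene','c6')
a=ld('s6')['p'][200:340,220:360];b=ld('c6')['p'][190:310,235:375]
o=np.hstack([cv2.resize(a,(400,400),interpolation=2),cv2.resize(b,(467,400),interpolation=2)[:,:400]])
cv2.imwrite('pics/s6c.png',o[:,:,::-1])
E
```

```text
t 5.88 pos [0.5199 0.1434 0.0877] yawx -8.56 tilt [-0.001 -0.007 -1.   ] F [-0.64  0.01  0.18] w 0.0623
INC -0.14 -0.37 4.76 -0.56
```

View pics/s6c.png

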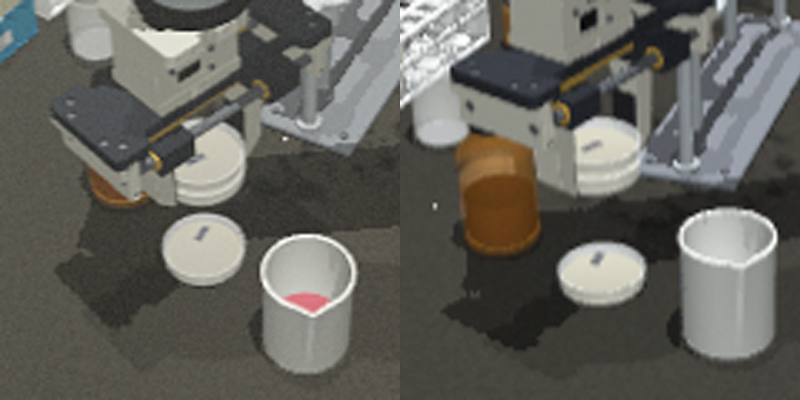

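Request:
servo_tool --increments "-0.1 -0.2 2 -0.6; -0.1 -0.4 4 -0.6; -0.1 -0.4 5 -0.6; -0.1 -0.4 5 -0.6; -0.1 -0.4 5 -0.6"

```text
t: 6.45
eef_pos: [0.5225, 0.1493, 0.0419]
tool_rot: [0.998, -0.069, 0.003, 0.002]
ft_force: [0.3, -0.9, -0.1]
grip_width: 0.062
```

```bash
python3 - <<'E'
from h import *
go(.519,.147,.017,-8)
snap('side','s7');snap('scene','c7')
for n in ['s7','c7']:
    W,_=pts(n)
    s=manip.get_state(); z=s['eef_pos'][2]
    for a,b in [(z+.018,z+.03),(.008,.017)]:
        P=blob(W,s['eef_pos'][:2],.036,a,b); print(n,len(P),P.min(0).round(4),P.max(0).round(4),circ(P,.0315) if len(P)>9 else '')
a=ld('s7')['p'][200:340,220:360];b=ld('c7')['p'][190:310,235:375]
o=np.hstack([cv2.resize(a,(400,400),interpolation=2),cv2.resize(b,(467,400),interpolation=2)[:,:400]])
cv2.imwrite('pics/s7c.png',o[:,:,::-1])
E
```

```text
t 6.45 pos [0.5225 0.1493 0.0419] yawx -7.87 tilt [ 0.006 -0.005 -1.   ] F [ 0.34 -0.9  -0.13] w 0.062
INC -0.33 0.26 2.49 0.13
s7 381 [0.4892 0.1176 0.0605] [0.5464 0.1808 0.0724] (array([0.52045929, 0.14947316]), np.float64(0.0011251855359037004))
s7 275 [0.4872 0.1206 0.0081] [0.5364 0.1802 0.0169] (array([0.51835106, 0.14902521]), np.float64(0.0006914562667781249))
c7 275 [0.4926 0.1156 0.0604] [0.5394 0.1849 0.0723] (array([0.52359809, 0.14964226]), np.float64(0.0029169276044094857))
c7 299 [0.4891 0.1169 0.0081] [0.5525 0.1806 0.0167] (array([0.52078532, 0.14836667]), np.float64(0.0005603594386623305))
```

View pics/s7c.png

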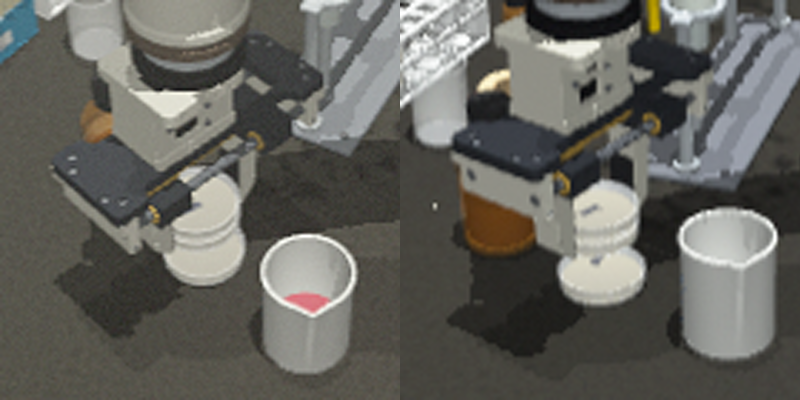

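Request:
servo_tool --increments "-0.3 0.2 1 0; -0.3 0.2 1.8 0; -0.3 0.2 1.8 0; -0.3 0.2 1.8 0"

```text
t: 6.88
eef_pos: [0.5192, 0.1475, 0.0237]
tool_rot: [0.998, -0.069, 0.003, 0.002]
ft_force: [0.4, 0.5, -0.7]
grip_width: 0.0624
```

```bash
python3 - <<'E'
from h import *
go(.519,.1475,.017,-8)
E
```

```text
t 6.88 pos [0.5192 0.1475 0.0237] yawx -7.88 tilt [ 0.006 -0.005 -1.   ] F [ 0.45  0.54 -0.74] w 0.0624
INC -0.03 -0.00 0.67 0.12
```

Request:
servo_tool --increments "0 0 0.3 0; 0 0 0.6 0; 0 0 0.6 0; 0 0 0.6 0"

```text
t: 7.22
eef_pos: [0.5191, 0.1475, 0.0175]
tool_rot: [0.998, -0.069, 0.003, 0.002]
ft_force: [-0.3, -1.2, -1.3]
grip_width: 0.0621
```

```bash
python3 - <<'E'
from h import *
go(.519,.1475,.017,-8)
snap('side','s8');snap('scene','c8')
a=ld('s8')['p'][230:330,240:340];b=ld('c8')['p'][220:300,255:335]
o=np.hstack([cv2.resize(a,(400,400),interpolation=2),cv2.resize(b,(400,400),interpolation=2)])
cv2.imwrite('pics/s8c.png',o[:,:,::-1])
E
```

```text
t 7.22 pos [0.5191 0.1475 0.0175] yawx -7.87 tilt [ 0.005 -0.005 -1.   ] F [-0.26 -1.19 -1.26] w 0.0621
INC -0.01 0.00 0.05 0.13
```

View pics/s8c.png

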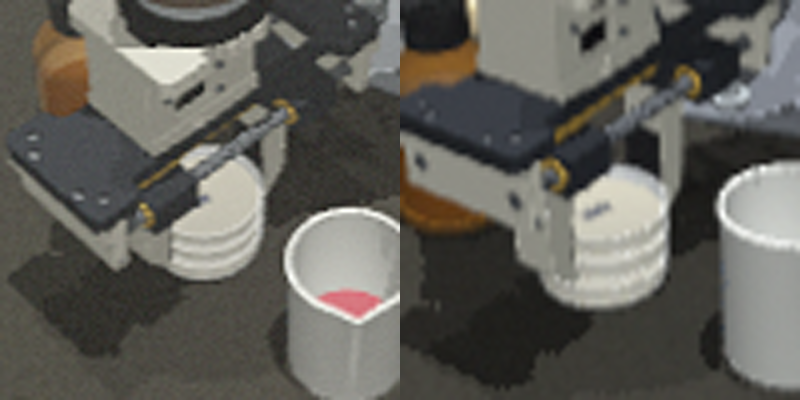

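The held dishes sit just above and square over the base dish. Lowering the last bit, then releasing.

Request:
servo_tool --increments "0 0 0.1 0; 0 0 0.15 0; 0 0 0.15 0"

```text
t: 7.57
eef_pos: [0.5196, 0.1476, 0.0164]
tool_rot: [0.998, -0.069, 0.003, 0.002]
ft_force: [-0.7, -0.6, 0.6]
grip_width: 0.0623
```

Request:
servo_tool --increments "0 0 0 0; 0 0 0 0; 0 0 0 0; 0 0 0 0" --fingers -0.6

```text
t: 7.9
eef_pos: [0.5196, 0.1476, 0.0164]
tool_rot: [0.998, -0.069, 0.003, 0.002]
ft_force: [0.6, -0.2, 0.4]
grip_width: 0.0732
```

```bash
python3 - <<'E'
from h import *
st()
snap('side','s9');snap('scene','c9')
a=ld('s9')['p'][230:330,240:340];b=ld('c9')['p'][220:300,255:335]
o=np.hstack([cv2.resize(a,(400,400),interpolation=2),cv2.resize(b,(400,400),interpolation=2)])
cv2.imwrite('pics/s9c.png',o[:,:,::-1])
E
```

```text
t 7.9 pos [0.5196 0.1476 0.0164] yawx -7.88 tilt [ 0.006 -0.005 -1.   ] F [ 0.63 -0.24  0.43] w 0.0732
```

View pics/s9c.png

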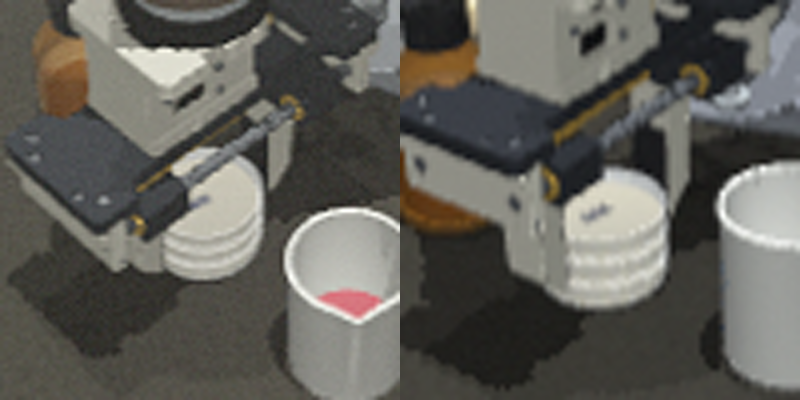

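Pile of three, fingers clear on both sides. Rising straight up.

Request:
servo_tool --increments "0 0 -1 0; 0 0 -3 0; 0 0 -6 0; 0 0 -10 0; 0 0 -14 0"

```text
t: 8.42
eef_pos: [0.5176, 0.1483, 0.1578]
tool_rot: [0.998, -0.068, 0.002, 0.002]
ft_force: [1.6, -1.0, -1.1]
grip_width: 0.0736
```

Request:
servo_tool --increments "0 0 -4 0; -4 0 -7 0; -7 0 -8 0; -8 0 -8 0; -8 0 -8 0"

```text
t: 8.83
eef_pos: [0.4358, 0.1603, 0.239]
tool_rot: [0.998, -0.067, 0.004, 0.003]
ft_force: [-0.7, -0.5, -0.8]
grip_width: 0.0733
```

```bash
python3 - <<'E'
from h import *
st()
snap('side','s10');snap('scene','c10');snap('wrist','w10')
for n in ['s10','c10','w10']:
    W,_=pts(n)
    for a,b in [(.034,.05),(.003,.035)]:
        P=blob(W,(.52,.148),.042,a,b); print(n,len(P),P.min(0).round(4),P.max(0).round(4),circ(P,.0315) if len(P)>9 else '')
a=ld('s10')['p'][230:330,240:340];b=ld('c10')['p'][220:300,255:335]
o=np.hstack([cv2.resize(a,(400,400),interpolation=2),cv2.resize(b,(400,400),interpolation=2)])
cv2.imwrite('pics/s10c.png',o[:,:,::-1])
E
```

```text
t 8.83 pos [0.4358 0.1603 0.239 ] yawx -7.66 tilt [ 0.007 -0.007 -1.   ] F [-0.69 -0.5  -0.81] w 0.0733
s10 582 [0.4861 0.1167 0.034 ] [0.5491 0.1806 0.0437] (array([0.51809653, 0.14853875]), np.float64(0.0003364755563709421))
s10 267 [0.4825 0.1277 0.0031] [0.5497 0.1834 0.0349] (array([0.51406166, 0.15262157]), np.float64(0.002607632881915004))
c10 362 [0.4897 0.1154 0.0341] [0.5515 0.1798 0.0421] (array([0.52016532, 0.14768865]), np.float64(0.0006837521167189109))
c10 302 [0.484  0.1334 0.0031] [0.5452 0.1798 0.0349] (array([0.51971215, 0.14864202]), np.float64(0.0009393832869931121))
w10 2477 [0.4895 0.1181 0.0347] [0.5511 0.1802 0.0402] (array([0.52016637, 0.14901226]), np.float64(0.0005113131599536353))
w10 1 [0.5266 0.1425 0.0347] [0.5266 0.1425 0.0347]
```

View pics/s10c.png

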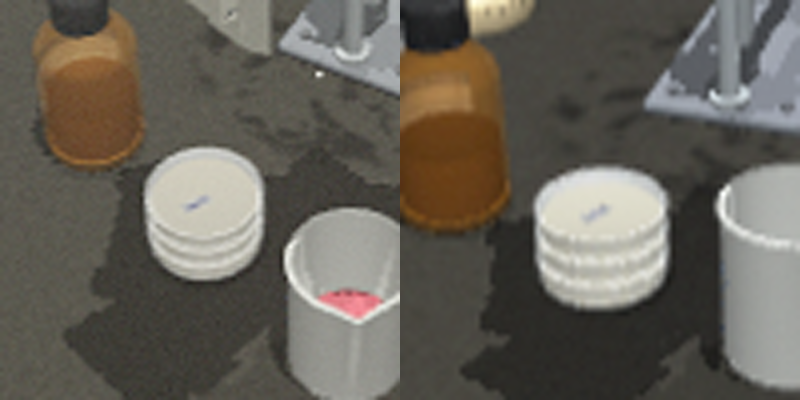

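View pics/w10.png

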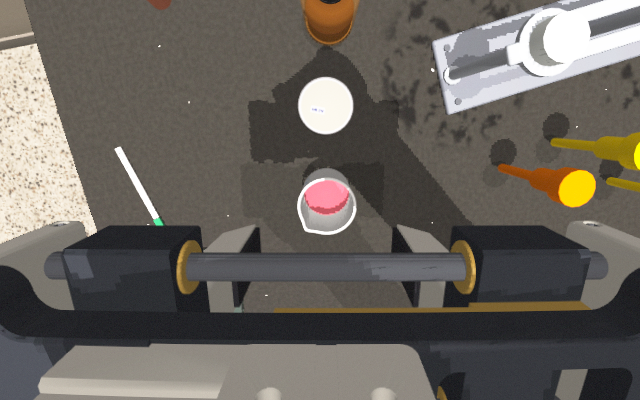

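```bash
python3 - <<'E'
from h import *
go(.585,-.30,.33,99.8)
print(manip.get_state()['joint_positions'])
E
```

```text
t 8.98 pos [0.4386 0.159  0.2375] yawx -7.88 tilt [ 0.005 -0.005 -1.   ] F [ 0.19 -0.43  0.57] w 0.0729
INC 20.84 43.50 -8.95 -107.68
[ 0.2257308   0.17812617 -0.70009727  1.97711566  0.14150315  1.03005523
 -2.2477511 ]
```

Request:
servo_tool --increments "0 0 -4 -7; 2 2 -8 -14; 4 6 -9 -21; 6 10 -9 -28; 8 14 -9 -35" --fingers -1

```text
t: 9.4
eef_pos: [0.4904, 0.0383, 0.3283]
tool_rot: [0.976, 0.217, 0.003, 0.003]
ft_force: [1.1, 0.0, 1.0]
grip_width: 0.0914
```

```bash
python3 - <<'E'
from h import *
go(.585,-.30,.33,99.8)
E
```

```text
t 9.4 pos [0.4904 0.0383 0.3283] yawx 25.1 tilt [ 0.007 -0.004 -1.   ] F [1.11 0.03 0.99] w 0.0914
INC -5.78 34.65 0.04 -74.70
```

Request:
servo_tool --increments "-1 4 0 -7; -2 8 0 -14; -3 12 0 -21; -4 16 0 -28; -5 20 0 -35"

```text
t: 9.82
eef_pos: [0.5282, -0.1553, 0.3283]
tool_rot: [0.871, 0.491, 0.002, 0.003]
ft_force: [0.7, 0.4, 0.5]
grip_width: 0.0916
```

```bash
python3 - <<'E'
from h import *
go(.585,-.30,.33,99.8)
E
```

```text
t 9.82 pos [ 0.5282 -0.1553  0.3283] yawx 58.81 tilt [ 0.006 -0.003 -1.   ] F [0.71 0.45 0.46] w 0.0916
INC -9.43 12.35 -0.09 -40.99
```

Request:
servo_tool --increments "-2 3 0 -7; -4 6 0 -14; -6 9 0 -21; -8 12 0 -28; -9.4 12.3 0 -35"

```text
t: 10.23
eef_pos: [0.5861, -0.3062, 0.3254]
tool_rot: [0.683, 0.73, 0.001, 0.002]
ft_force: [-1.5, -0.8, -0.1]
grip_width: 0.0922
```

Request:
servo_tool --increments "0 0 0 -6; 0 0 0 -6; 0 0 0 -6"

```text
t: 10.48
eef_pos: [0.5858, -0.3071, 0.3232]
tool_rot: [0.646, 0.763, 0.001, 0.001]
ft_force: [-0.2, -0.4, 0.5]
grip_width: 0.0919
```

```bash
python3 - <<'E'
from h import *
st();snap('wrist','w11');W,p=pts('w11')
P=blob(W,(.556,-.1275),.03,.185,.21); print('hang',len(P),np.median(P,0),circ(P,.018))
P=blob(W,(.54,-.033),.03,.15,.175); print('parked',len(P),circ(P,.018) if len(P)>5 else '')
P=blob(W,(.578,-.259),.045,.134,.146); print('ringb',len(P),P.min(0),P.max(0),circ(P,.025))
E
```

```text
t 10.48 pos [ 0.5858 -0.3071  0.3232] yawx 99.53 tilt [ 0.002  0.    -1.   ] F [-0.19 -0.37  0.55] w 0.0919
hang 126 [ 0.56011529 -0.14354046  0.19058972] (array([ 0.55754931, -0.12725512]), np.float64(0.00011969258199934502))
parked 0 
ringb 1460 [ 0.55496251 -0.29163316  0.13448136] [ 0.60476258 -0.21428432  0.14136326] (array([ 0.57945132, -0.25590868]), np.float64(0.007524001535892193))
```

View pics/w11.png

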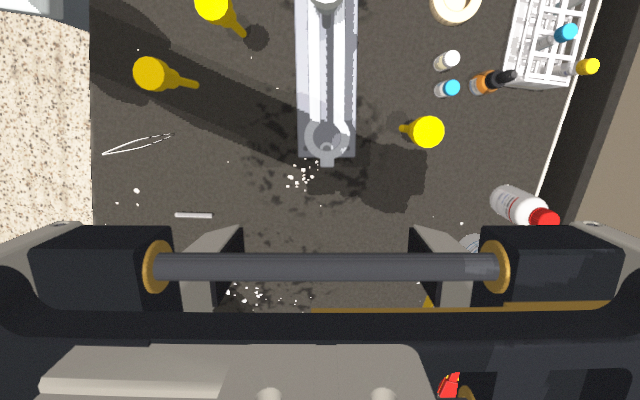

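```bash
python3 - <<'E'
from h import *
W,p=pts('w11')
cv2.imwrite('pics/w11c.png',cv2.resize(p[100:180,280:380],None,fx=7,fy=7,interpolation=2)[:,:,::-1])
m=(abs(W[...,2]-.139)<.0045)&(np.hypot(W[...,0]-.579,W[...,1]+.259)<.045)
P=W[m]
def cost(c):
    r=np.hypot(P[:,0]-c[0],P[:,1]-c[1]); return (((r>.0155)&(r<.025)).sum() - 2*(r<.0145).sum() -((r>.0258)&(P[:,1]<-.262)).sum())
best=max((cost((x,y)),x,y) for x in np.arange(.57,.59,.0005) for y in np.arange(-.27,-.245,.0005)); print(best)
# rail edges direction
for y0 in np.arange(-.23,-.16,.01):
    q=W[(abs(W[...,2]-.139)<.0045)&(abs(W[...,1]-y0)<.003)&(abs(W[...,0]-.57)<.05)]
    if len(q): print(round(y0,3),q[:,0].min().round(4),q[:,0].max().round(4),((q[:,0].min()+q[:,0].max())/2).round(4))
E
```

```text
(np.int64(784), np.float64(0.5799999999999988), np.float64(-0.258))
-0.23 0.556 0.594 0.575
-0.22 0.5545 0.5924 0.5734
-0.21 0.5529 0.5905 0.5717
-0.2 0.5502 0.5887 0.5694
-0.19 0.5486 0.588 0.5683
-0.18 0.5472 0.5862 0.5667
-0.17 0.5455 0.5842 0.5649
-0.16 0.544 0.5823 0.5631
```

View pics/w11c.png

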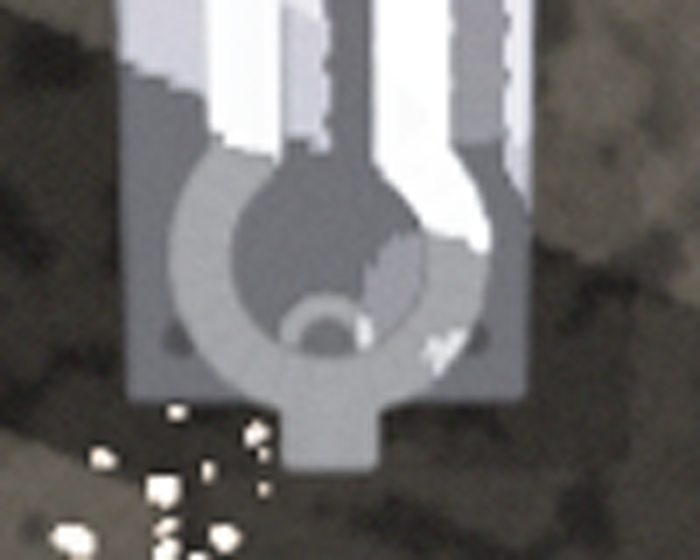

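```bash
python3 - <<'E'
from h import *
go(.557,-.1275,.23,99.8)
E
```

```text
t 10.53 pos [ 0.5862 -0.306   0.324 ] yawx 99.62 tilt [ 0.003 -0.    -1.   ] F [0.58 1.02 0.32] w 0.0919
INC 18.09 0.08 9.39 -0.18
```

Request:
servo_tool --increments "4 0.1 1 -0.2; 8 0.1 3 -0.2; 12 0.1 5 -0.2; 15.5 0.1 7 -0.2; 18.1 0.1 9 -0.2"

```text
t: 10.95
eef_pos: [0.557, -0.1231, 0.2343]
tool_rot: [0.644, 0.765, 0.001, 0.002]
ft_force: [0.4, -0.4, -0.1]
grip_width: 0.0921
```

Request:
servo_tool --increments "0 0 0 0; 0 0 0 0; 0 0 0 0"

```text
t: 11.2
eef_pos: [0.5576, -0.1229, 0.2351]
tool_rot: [0.644, 0.765, 0.001, 0.003]
ft_force: [0.4, -0.2, 0.5]
grip_width: 0.0917
```

```bash
python3 - <<'E'
from h import *
go(.557,-.1275,.168,99.8)
E
```

```text
t 11.2 pos [ 0.5576 -0.1229  0.2351] yawx 99.86 tilt [ 0.006 -0.002 -1.   ] F [ 0.37 -0.23  0.45] w 0.0917
INC -0.43 -0.18 6.71 0.06
```

Request:
servo_tool --increments "-0.4 -0.1 1.5 0; -0.4 -0.1 3 0; -0.4 -0.1 5 0; -0.4 -0.1 6.6 0; -0.4 -0.1 6.6 0"

```text
t: 11.62
eef_pos: [0.5564, -0.1294, 0.1669]
tool_rot: [0.645, 0.764, 0.0, 0.001]
ft_force: [-1.0, 0.4, -0.8]
grip_width: 0.0913
```

```bash
python3 - <<'E'
from h import *
go(.557,-.1275,.168,99.8);snap('side','s12');snap('scene','c12')
a=ld('s12')['p'][100:240,290:430];b=ld('c12')['p'][130:250,280:400]
o=np.hstack([cv2.resize(a,(400,400),interpolation=2),cv2.resize(b,(400,400),interpolation=2)])
cv2.imwrite('pics/s12c.png',o[:,:,::-1])
E
```

```text
t 11.62 pos [ 0.5564 -0.1294  0.1669] yawx 99.62 tilt [ 0.002 -0.001 -1.   ] F [-0.98  0.36 -0.76] w 0.0913
INC 0.17 0.09 -0.11 -0.18
```

View pics/s12c.png

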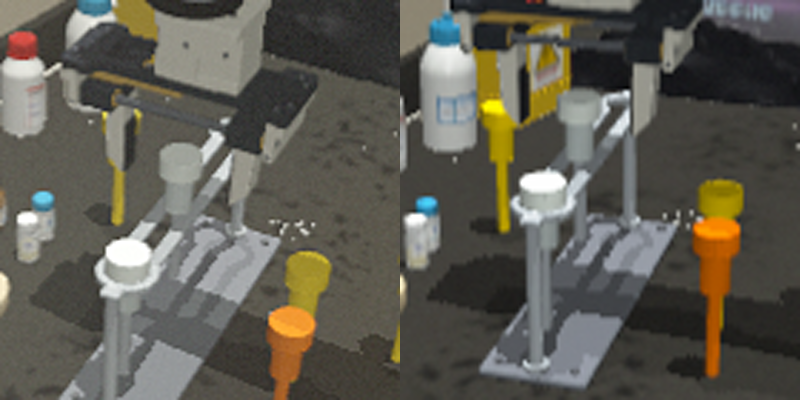

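The white hanging stamp's head (side about (353,156)) is between the fingers. It is the only white one on the rails standing high; the yellow and orange ones stand off the stand and the parked one sits low. Closing gently.

Request:
servo_tool --increments "0.1 0.1 0 0; 0.1 0.1 0 0; 0.1 0.1 0 0; 0.1 0.1 0 0; 0.1 0.1 0 0" --fingers 1 --squeeze 5

```text
t: 12.13
eef_pos: [0.5594, -0.1276, 0.1702]
tool_rot: [0.645, 0.764, 0.001, 0.004]
ft_force: [-0.2, 0.3, 0.3]
grip_width: 0.063
```

Request:
servo_tool --increments "0 0 0 0; 0 0 0 0; 0 0 0 0; 0 0 0 0; 0 0 0 0"

```text
t: 12.55
eef_pos: [0.5591, -0.1276, 0.1702]
tool_rot: [0.645, 0.764, 0.001, 0.003]
ft_force: [-0.1, 0.6, 0.6]
grip_width: 0.0354
```

```bash
python3 - <<'E'
from h import *
go(.5795,-.2585,.167,99.8)
E
```

```text
t 12.55 pos [ 0.5591 -0.1276  0.1702] yawx 99.69 tilt [ 0.007 -0.002 -1.   ] F [-0.12  0.57  0.58] w 0.0354
INC -13.24 -0.20 0.36 -0.11
```

Request:
servo_tool --increments "-0.5 0 0 0; -1.5 0 0 0; -2.5 0 0 0; -3.5 -0.05 0 0; -4.5 -0.05 0 0"

```text
t: 12.97
eef_pos: [0.5662, -0.1739, 0.1701]
tool_rot: [0.645, 0.764, 0.001, 0.003]
ft_force: [-0.2, 1.0, 0.5]
grip_width: 0.0349
```

```bash
python3 - <<'E'
from h import *
go(.5795,-.2585,.169,99.8)
E
```

```text
t 12.97 pos [ 0.5662 -0.1739  0.1701] yawx 99.63 tilt [ 0.006 -0.003 -1.   ] F [-0.19  1.05  0.53] w 0.0349
INC -8.56 -0.10 0.14 -0.17
```

Friction about 1 N, height steady. Continuing.

Request:
servo_tool --increments "-1 0 0.1 0; -2 0 0.1 0; -3 0 0.1 0; -4 -0.1 0.1 0; -5 -0.1 0.1 0"

```text
t: 13.38
eef_pos: [0.5736, -0.2246, 0.1692]
tool_rot: [0.645, 0.764, 0.001, 0.003]
ft_force: [0.5, 0.6, -0.6]
grip_width: 0.0348
```

```bash
python3 - <<'E'
from h import *
go(.5795,-.2585,.169,99.8);snap('side','s13');snap('scene','c13')
a=ld('s13')['p'][80:220,310:450];b=ld('c13')['p'][120:240,290:410]
o=np.hstack([cv2.resize(a,(400,400),interpolation=2),cv2.resize(b,(400,400),interpolation=2)])
cv2.imwrite('pics/s13c.png',o[:,:,::-1])
E
```

```text
t 13.38 pos [ 0.5736 -0.2246  0.1692] yawx 99.62 tilt [ 0.006 -0.003 -1.   ] F [ 0.52  0.58 -0.65] w 0.0348
INC -3.44 0.01 0.03 -0.18
```

View pics/s13c.png

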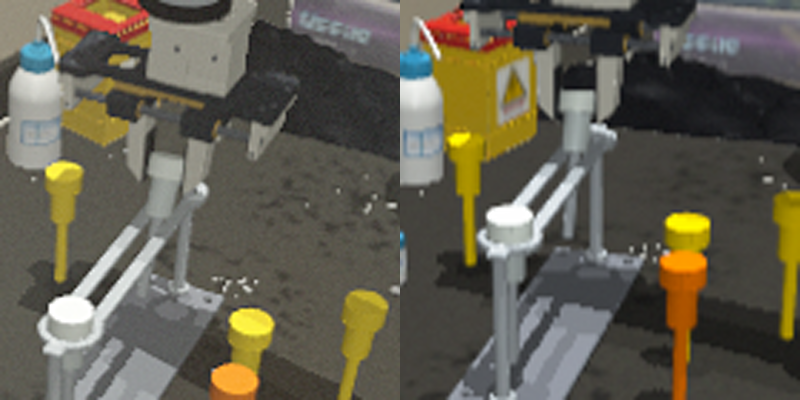

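The stamp rides upright in the gripper, about 34 mm short of the ring.

Request:
servo_tool --increments "-1 0 0 0; -2 0 0 0; -2.8 0 0 0; -3.4 0 0 0; -3.4 0 0 0"

```text
t: 13.9
eef_pos: [0.579, -0.2624, 0.1691]
tool_rot: [0.647, 0.762, 0.0, 0.004]
ft_force: [-0.4, -1.0, -0.9]
grip_width: 0.0346
```

```bash
python3 - <<'E'
from h import *
go(.5795,-.2585,.169,99.8)
E
```

```text
t 13.9 pos [ 0.579  -0.2624  0.1691] yawx 99.31 tilt [ 0.007 -0.005 -1.   ] F [-0.43 -1.02 -0.87] w 0.0346
INC 0.38 0.11 0.01 -0.49
```

Request:
servo_tool --increments "0.2 0.05 0 0; 0.35 0.1 0 0; 0.35 0.1 0 0; 0.35 0.1 0 0"

```text
t: 14.23
eef_pos: [0.5796, -0.2578, 0.1692]
tool_rot: [0.647, 0.763, 0.0, 0.004]
ft_force: [1.1, 0.6, -0.8]
grip_width: 0.0348
```

```bash
python3 - <<'E'
from h import *
go(.5795,-.2585,.169,99.8)
E
```

```text
t 14.23 pos [ 0.5796 -0.2578  0.1692] yawx 99.39 tilt [ 0.007 -0.005 -1.   ] F [ 1.09  0.55 -0.82] w 0.0348
INC -0.07 -0.02 0.02 -0.41
```

Now lower 8 mm while still holding, to feel whether the shank enters.

Request:
servo_tool --increments "0 0 0.3 0; 0 0 0.6 0; 0 0 0.8 0; 0 0 0.8 0"

```text
t: 14.57
eef_pos: [0.58, -0.2594, 0.1623]
tool_rot: [0.647, 0.762, -0.0, 0.005]
ft_force: [-1.9, -2.0, 6.2]
grip_width: 0.0348
```

```bash
python3 - <<'E'
from h import *
st();snap('side','s14');snap('scene','c14')
a=ld('s14')['p'][80:200,320:440];b=ld('c14')['p'][110:210,300:400]
o=np.hstack([cv2.resize(a,(400,400),interpolation=2),cv2.resize(b,(400,400),interpolation=2)])
cv2.imwrite('pics/s14c.png',o[:,:,::-1])
E
```

```text
t 14.57 pos [ 0.58   -0.2594  0.1623] yawx 99.34 tilt [ 0.008 -0.007 -1.   ] F [-1.89 -2.    6.25] w 0.0348
```

View pics/s14c.png

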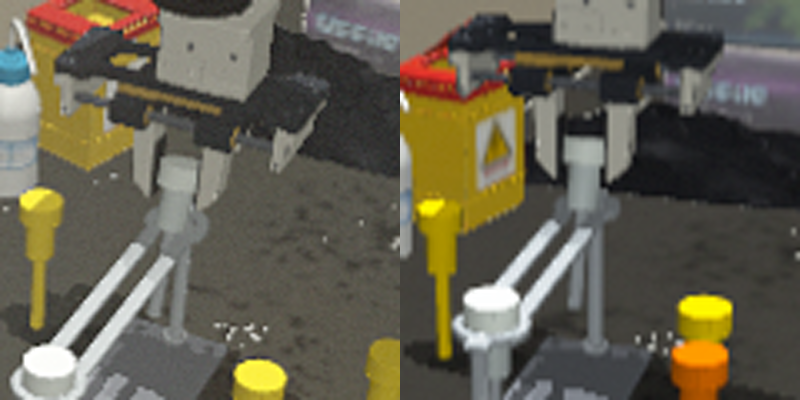

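```bash
python3 - <<'E'
from h import *
for n in ['s14','c14']:
    W,_=pts(n)
    for a,b in [(.186,.2),(.17,.2)]:
        P=blob(W,(.579,-.26),.0185 if 0 else .024,a,b); print(n,a,len(P),P.min(0).round(4),P.max(0).round(4),circ(P,.018))
    P=blob(W,(.54,-.033),.026,.152,.175);c,_=circ(P,.018);print('parked',c,'ring',c+.23*np.array([.1695,-.9855]))
    P=blob(W,(.579,-.26),.028,.143,.168);print('shank',len(P),P.min(0),P.max(0),circ(P,.012))
    P=blob(W,(.579,-.26),.035,.135,.142);print('ring',len(P),P.min(0),P.max(0))
E
```

```text
s14 0.186 95 [ 0.5568 -0.2792  0.1863] [ 0.5976 -0.2423  0.1987] (array([ 0.58074199, -0.25758915]), np.float64(0.0025076689772766366))
s14 0.17 169 [ 0.5568 -0.2792  0.1704] [ 0.5987 -0.2419  0.1987] (array([ 0.58165525, -0.25701975]), np.float64(0.0023729246548366226))
parked [ 0.53858656 -0.03307384] ring [ 0.57757156 -0.25973884]
shank 107 [ 0.55686461 -0.28593353  0.14304419] [ 0.59953863 -0.23439745  0.16791134] (array([ 0.57860967, -0.25435584]), np.float64(0.010952647966195883))
ring 91 [ 0.55243305 -0.28544825  0.13520629] [ 0.6026945  -0.22657375  0.14199148]
c14 0.186 59 [ 0.5584 -0.2656  0.1862] [ 0.6006 -0.2408  0.1996] (array([ 0.58109617, -0.25241197]), np.float64(0.0030179615539731755))
c14 0.17 124 [ 0.5564 -0.2656  0.1701] [ 0.6006 -0.2407  0.1996] (array([ 0.58228374, -0.25573281]), np.float64(0.0035713217535861866))
parked [ 0.54047388 -0.03312414] ring [ 0.57945888 -0.25978914]
shank 77 [ 0.55728317 -0.26648046  0.14361201] [ 0.60210418 -0.23655071  0.16795318] (array([ 0.59008591, -0.25248288]), np.float64(0.007810464357480229))
ring 65 [ 0.555123   -0.29180731  0.13519074] [ 0.6054251  -0.22627726  0.14172399]
```

Resistance of 6 N, so the shank is touching the rim. Ease up and loosen the jaws a little (about 42 mm, caging) so it can centre itself and drop.

Request:
servo_tool --increments "0 0 -0.4 0; 0 0 -0.5 0; 0 0 -0.5 0"

```text
t: 14.92
eef_pos: [0.5803, -0.2588, 0.1678]
tool_rot: [0.647, 0.763, 0.0, 0.006]
ft_force: [1.2, 0.4, -2.0]
grip_width: 0.0348
```

Request:
servo_tool --increments "0 0 0 0; 0 0 0 0; 0 0 0 0; 0 0 0 0; 0 0 0 0" --fingers 0.05

```text
t: 15.33
eef_pos: [0.5803, -0.2587, 0.1677]
tool_rot: [0.647, 0.763, 0.0, 0.006]
ft_force: [0.4, 0.2, 1.1]
grip_width: 0.0438
```

```bash
python3 - <<'E'
from h import *
st();snap('side','s15');snap('scene','c15')
a=ld('s15')['p'][80:200,320:440];b=ld('c15')['p'][110:210,300:400]
o=np.hstack([cv2.resize(a,(400,400),interpolation=2),cv2.resize(b,(400,400),interpolation=2)])
cv2.imwrite('pics/s15c.png',o[:,:,::-1])
E
```

```text
t 15.33 pos [ 0.5803 -0.2587  0.1677] yawx 99.38 tilt [ 0.009 -0.007 -1.   ] F [0.44 0.18 1.09] w 0.0438
```

View pics/s15c.png

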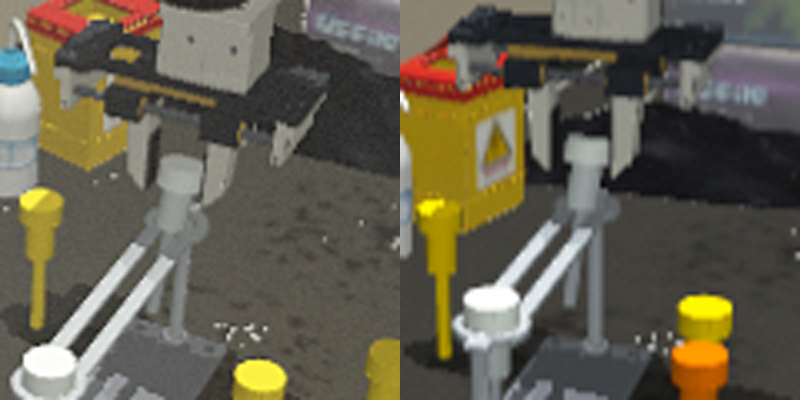

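```bash
python3 - <<'E'
from h import *
snap('wrist','w15')
for n in ['s15','c15']:
    W,p=pts(n)
    hs=cv2.cvtColor(p,cv2.COLOR_RGB2HSV)
    y0,y1,x0,x1=(125,165,360,400) if n=='s15' else (140,175,335,365)
    z=W[y0:y1,x0:x1].reshape(-1,3)
    s,R=st(); q=(z-[.5787,-.2590,.14])@R; 
    k=(abs(q[:,1])<.0205)&(abs(q[:,0])<.03)
    for a,b in [(.03,.06),(.004,.03)]:
        h=q[k&(-q[:,2]>a)&(-q[:,2]<b)]; print(n,len(h),h.min(0).round(4),h.max(0).round(4),np.median(h,0).round(4), circ(h,.018 if a>.02 else .012))
E
```

```text
t 15.48 pos [ 0.5803 -0.2588  0.1678] yawx 99.37 tilt [ 0.009 -0.007 -1.   ] F [-0.89 -0.1  -0.04] w 0.0435
s15 157 [-0.0214 -0.0183 -0.0566] [ 0.0208  0.0157 -0.0303] [ 0.0092 -0.0032 -0.0496] (array([-0.00086705, -0.00072312]), np.float64(0.001241146487442926))
s15 90 [-0.0016 -0.0122 -0.0297] [ 0.0203  0.0117 -0.004 ] [ 0.0126 -0.0026 -0.0164] (array([ 0.00775348, -0.00047966]), np.float64(0.0006310714757155366))
t 15.48 pos [ 0.5803 -0.2588  0.1678] yawx 99.37 tilt [ 0.009 -0.007 -1.   ] F [-0.89 -0.1  -0.04] w 0.0435
c15 97 [-0.0213 -0.0194 -0.0569] [ 0.0189  0.018  -0.0307] [ 0.0077 -0.0012 -0.0443] (array([-0.00104961,  0.00027524]), np.float64(0.002096393347536354))
c15 72 [-0.0067 -0.0179 -0.0293] [ 0.0193  0.0138 -0.0044] [ 0.0095  0.001  -0.0177] (array([0.00657236, 0.00098084]), np.float64(0.0019481351992275636))
```

View pics/w15.png

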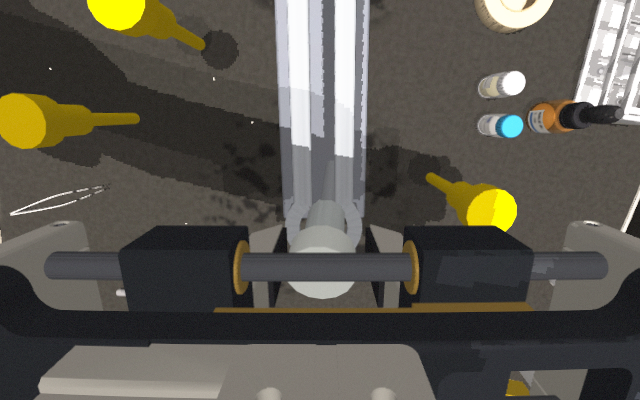

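The side crop and the fits show the stamp leaning: head over the ring centre, but the shank's foot lags about 7 mm towards +y, so it sits on the ring's mouth. I'll open, go up and round, and push low on the shank with shut fingers.

Request:
servo_tool --increments "0 0 0 0; 0 0 0 0; 0 0 -1 0; 0 0 -3 0; 0 0 -5.5 0" --fingers -0.5

```text
t: 15.9
eef_pos: [0.5786, -0.258, 0.2222]
tool_rot: [0.647, 0.763, -0.0, 0.004]
ft_force: [0.6, -1.1, 0.2]
grip_width: 0.068
```

```bash
python3 - <<'E'
from h import *
go(.569,-.196,.225,99.8);snap('side','s16');snap('scene','c16')
a=ld('s16')['p'][80:200,320:440];b=ld('c16')['p'][110:210,300:400]
o=np.hstack([cv2.resize(a,(400,400),interpolation=2),cv2.resize(b,(400,400),interpolation=2)])
cv2.imwrite('pics/s16c.png',o[:,:,::-1])
E
```

```text
t 15.9 pos [ 0.5786 -0.258   0.2222] yawx 99.38 tilt [ 0.006 -0.005 -1.   ] F [ 0.62 -1.09  0.24] w 0.068
INC 6.28 0.06 -0.31 -0.42
```

View pics/s16c.png

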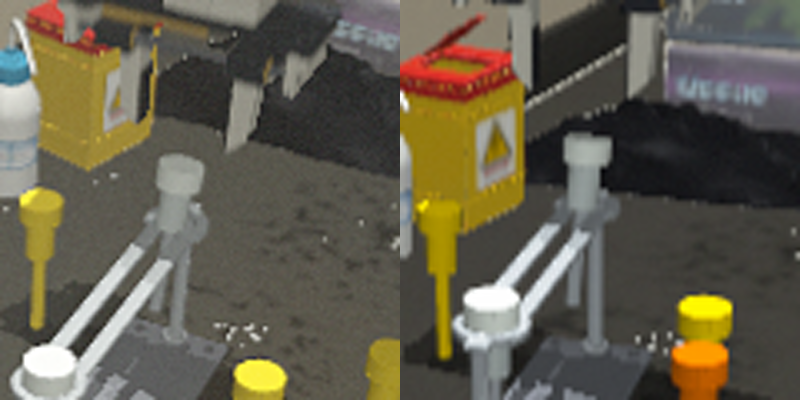

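Request:
servo_tool --increments "2 0 -0.5 0; 4 0 -0.5 0; 6 0 -0.4 0; 6.2 0 -0.3 0; 6.2 0 -0.3 0" --fingers 1

```text
t: 16.42
eef_pos: [0.5727, -0.196, 0.2307]
tool_rot: [0.646, 0.764, 0.001, 0.009]
ft_force: [0.6, 0.5, -0.1]
grip_width: 0.0405
```

```bash
python3 - <<'E'
from h import *
go(.569,-.196,.149,99.8)
snap('wrist','w16b')
for n in ['s16','c16']:
    W,p=pts(n)
    y0,y1,x0,x1=(120,165,360,400) if n=='s16' else (135,175,330,370)
    z=W[y0:y1,x0:x1].reshape(-1,3); a=np.radians(99.8); R=np.array([[np.cos(a),np.sin(a)],[np.sin(a),-np.cos(a)]])
    q=np.c_[(z[:,:2]-[.5787,-.2590])@R, z[:,2]-.14]; k=np.hypot(q[:,0],q[:,1])<.035
    for a,b in [(.03,.06),(.004,.03)]:
        h=q[k&(q[:,2]>a)&(q[:,2]<b)]; print(n,len(h),h.min(0).round(4),h.max(0).round(4), circ(h,.018 if a>.02 else .012))
E
```

```text
t 16.42 pos [ 0.5727 -0.196   0.2307] yawx 99.55 tilt [ 0.016 -0.01  -1.   ] F [ 0.58  0.46 -0.1 ] w 0.0405
INC 0.17 -0.48 8.16 -0.25
s16 163 [-0.0178 -0.0195  0.0304] [0.0214 0.0159 0.0576] (array([ 0.0025337 , -0.00185623]), np.float64(0.0008771140211625767))
s16 85 [-0.0009 -0.0125  0.0043] [0.0215 0.0116 0.0297] (array([ 0.0081341 , -0.00085469]), np.float64(0.0006257372565545582))
c16 101 [-0.0176 -0.0158  0.0309] [0.0206 0.0164 0.0565] (array([0.00091718, 0.00047174]), np.float64(0.0012241430052237266))
c16 72 [ 0.0017 -0.0095  0.0046] [0.021  0.0131 0.0299] (array([0.00900424, 0.00177922]), np.float64(0.0005158133423398213))
```

Request:
servo_tool --increments "0.2 -0.4 2 0; 0.2 -0.4 4 0; 0.2 -0.4 6 0; 0.2 -0.4 7.5 0; 0.2 -0.4 8 0"

```text
t: 16.88
eef_pos: [0.5678, -0.199, 0.1476]
tool_rot: [0.647, 0.762, -0.0, 0.008]
ft_force: [-0.4, -1.0, 0.4]
grip_width: 0.0032
```

```bash
python3 - <<'E'
from h import *
go(.574,-.230,.147,99.8);snap('side','s17');snap('scene','c17')
a=ld('s17')['p'][80:200,320:440];b=ld('c17')['p'][110:210,300:400]
o=np.hstack([cv2.resize(a,(400,400),interpolation=2),cv2.resize(b,(400,400),interpolation=2)])
cv2.imwrite('pics/s17c.png',o[:,:,::-1])
E
```

```text
t 16.88 pos [ 0.5678 -0.199   0.1476] yawx 99.31 tilt [ 0.012 -0.01  -1.   ] F [-0.39 -1.02  0.44] w 0.0032
INC -3.16 0.11 0.10 -0.49
```

View pics/s17c.png

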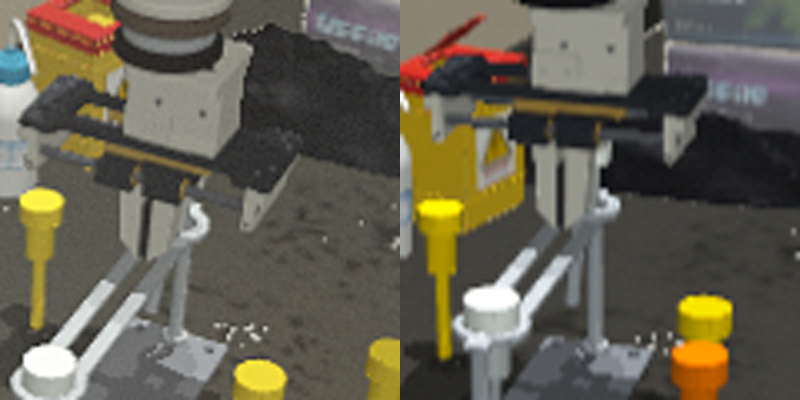

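Request:
servo_tool --increments "-0.8 0.05 0 0; -1.6 0.1 0 0; -2.3 0.1 0 0; -2.8 0.1 0 0; -3.1 0.1 0 0"

```text
t: 17.4
eef_pos: [0.5752, -0.2308, 0.1503]
tool_rot: [0.648, 0.762, 0.0, 0.009]
ft_force: [-0.4, 0.7, 0.2]
grip_width: 0.0001
```

Request:
servo_tool --increments "-0.2 0 0 0; -0.35 0 0 0; -0.5 0 0 0; -0.5 0 0 0"

```text
t: 17.73
eef_pos: [0.576, -0.236, 0.1503]
tool_rot: [0.648, 0.762, 0.0, 0.009]
ft_force: [0.7, 0.9, 0.4]
grip_width: 0.0007
```

```bash
python3 - <<'E'
from h import *
go(.575,-.237,.147,99.8);snap('side','s18');snap('scene','c18')
a=ld('s18')['p'][80:200,320:440];b=ld('c18')['p'][110:210,300:400]
o=np.hstack([cv2.resize(a,(400,400),interpolation=2),cv2.resize(b,(400,400),interpolation=2)])
cv2.imwrite('pics/s18c.png',o[:,:,::-1])
E
```

```text
t 17.73 pos [ 0.576  -0.236   0.1503] yawx 99.23 tilt [ 0.015 -0.011 -1.   ] F [0.75 0.86 0.45] w 0.0007
INC -0.08 -0.12 0.33 -0.57
```

View pics/s18c.png

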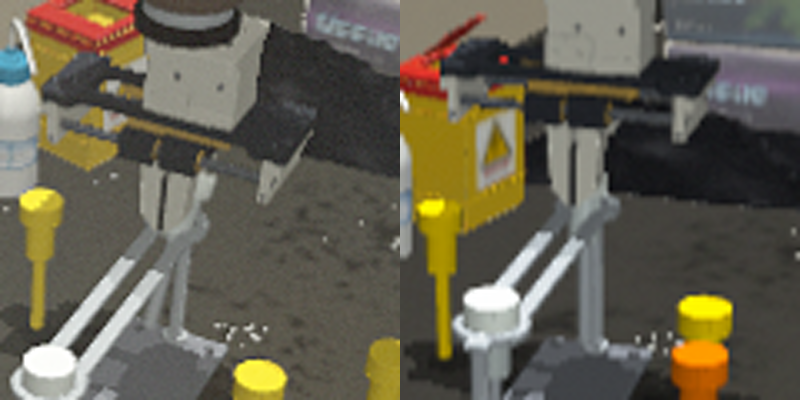

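Request:
servo_tool --increments "-0.15 -0.1 0.2 0; -0.3 -0.1 0.2 0; -0.45 -0.1 0.2 0; -0.45 -0.1 0.2 0"

```text
t: 18.17
eef_pos: [0.5753, -0.2367, 0.148]
tool_rot: [0.647, 0.763, 0.001, 0.007]
ft_force: [-1.8, 5.7, 2.8]
grip_width: 0.0007
```

```bash
python3 - <<'E'
from h import *
go(.575,-.237,.147,99.8);snap('side','s19');snap('scene','c19');snap('wrist','w19')
a=ld('s19')['p'][80:200,320:440];b=ld('w19')['p'][160:300,250:390]
o=np.hstack([cv2.resize(a,(400,400),interpolation=2),cv2.resize(b,(400,400),interpolation=2)])
cv2.imwrite('pics/s19c.png',o[:,:,::-1])
E
```

```text
t 18.17 pos [ 0.5753 -0.2367  0.148 ] yawx 99.38 tilt [ 0.013 -0.007 -1.   ] F [-1.81  5.67  2.75] w 0.0007
INC -0.02 -0.03 0.10 -0.42
```

View pics/s19c.png

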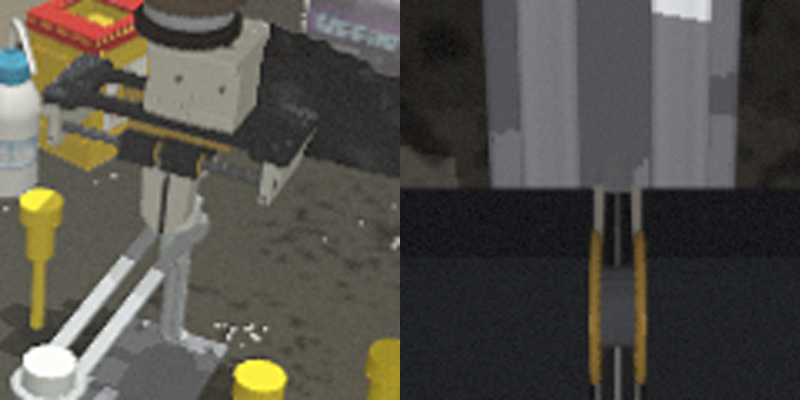

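Force rose to 6 N and the head no longer shows beside the fingers: it has probably dropped. Backing off and looking.

Request:
servo_tool --increments "1 0 0 0; 2.5 0 0 0; 4 0 -1 0; 4 0 -4 0; 4 0 -8 0"

```text
t: 18.73
eef_pos: [0.5653, -0.193, 0.2261]
tool_rot: [0.645, 0.764, 0.001, 0.004]
ft_force: [0.6, -0.6, -0.3]
grip_width: 0.0005
```

```bash
python3 - <<'E'
from h import *
st();snap('side','s20');snap('scene','c20')
a=ld('s20')['p'][80:200,320:440];b=ld('c20')['p'][110:210,300:400]
o=np.hstack([cv2.resize(a,(400,400),interpolation=2),cv2.resize(b,(400,400),interpolation=2)])
cv2.imwrite('pics/s20c.png',o[:,:,::-1])
for n in ['s20','c20']:
    W,p=pts(n)
    P=blob(W,(.579,-.26),.03,.145,.2);print(n,len(P),P.min(0).round(4),P.max(0).round(4),circ(P,.018))
E
```

```text
t 18.73 pos [ 0.5653 -0.193   0.2261] yawx 99.62 tilt [ 0.007 -0.004 -1.   ] F [ 0.63 -0.58 -0.26] w 0.0005
s20 140 [ 0.561  -0.2791  0.145 ] [ 0.5963 -0.2434  0.1616] (array([ 0.57889244, -0.26195994]), np.float64(0.0006694621217512285))
c20 87 [ 0.5646 -0.2816  0.1452] [ 0.5989 -0.2432  0.1607] (array([ 0.58147391, -0.26160668]), np.float64(0.0008701091920570492))
```

View pics/s20c.png

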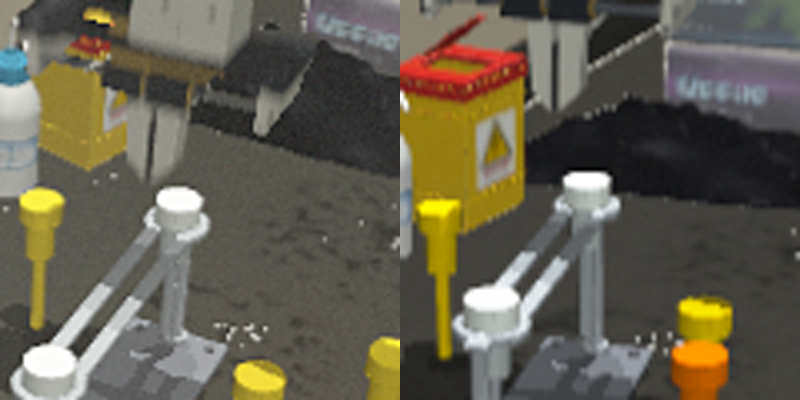

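Request:
servo_tool --increments "0 0 -2 0; 0 0 -4 0; 0 0 -4 0; 0 0 -4 0; 0 0 -4 0"

```text
t: 19.25
eef_pos: [0.5706, -0.194, 0.2749]
tool_rot: [0.646, 0.764, 0.003, 0.013]
ft_force: [0.2, 0.1, 0.8]
grip_width: 0.0003
```

```bash
python3 - <<'E'
from h import *
st();snap('side','s21')
W,p=pts('s21'); z=W
P=blob(W,(.579,-.2617),.013,.154,.17);A=np.c_[P[:,:2],np.ones(len(P))];print('stamp top plane',np.linalg.lstsq(A,P[:,2],rcond=None)[0][:2],P[:,2].mean())
P=blob(W,(.5385,-.033),.013,.154,.17);A=np.c_[P[:,:2],np.ones(len(P))];print('parked top plane',np.linalg.lstsq(A,P[:,2],rcond=None)[0][:2],P[:,2].mean(),circ(blob(W,(.5385,-.033),.026,.152,.175),.018))
P=blob(W,(.519,.148),.042,.034,.05);print('pile',circ(P,.0315),np.median(P,0))
P=blob(W,(.61,.135),.05,.02,.15);print('amber',circ(P,.029));P=blob(W,(.412,.16),.06,.073,.09);print('beaker',circ(P,.032))
E
```

```text
t 19.25 pos [ 0.5706 -0.194   0.2749] yawx 99.56 tilt [ 0.023 -0.012 -1.   ] F [0.22 0.09 0.85] w 0.0003
stamp top plane [ 0.03183364 -0.00899509] 0.1593793624205639
parked top plane [-0.00341347  0.00295091] 0.15910734494247708 (array([ 0.53840856, -0.03270556]), np.float64(0.0006742691735937609))
pile (array([0.51786049, 0.14895039]), np.float64(0.000388537398811797)) [0.51602163 0.15064615 0.04020757]
amber (array([0.61477789, 0.13240812]), np.float64(0.0011000722825710164))
beaker (array([0.41161725, 0.16211402]), np.float64(0.0007625038293567959))
```

View pics/s21.png

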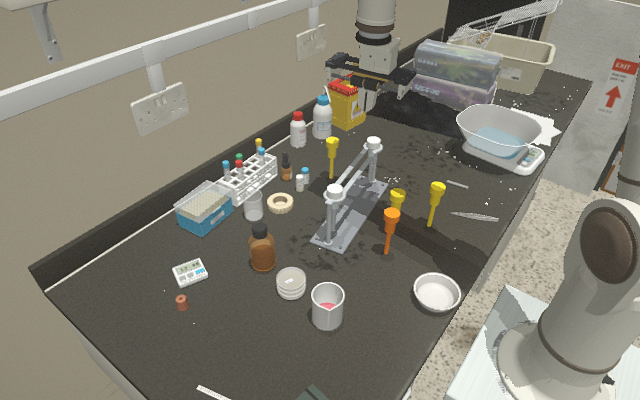

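Everything is in place: the pile at (291,283), the stamp seated in the far ring at (373,143), the parked one at (334,192), and the bottle and beaker where they were. Handing in.

```bash
python3 -c "
from h import *
print(order.hand_in())"
```

```text
the job is handed in; nothing more can be done
None
```

I moved both dishes together onto the base dish and slid the hanging stamp along its slot until it dropped into the freed ring. I handed the job in at about 19 s; the system gives no verdict.

**How it went**
- **Dishes:** I gripped both dishes in one grasp, which also lined them up, and set them on the base dish.
- **Stamp:** I pulled it along the slot by its head. It did not drop at first: the foot of its shank lagged and caught on the ring mouth, with 6 N of resistance. I let go and pushed low on the shank with shut fingers, and it dropped in.

**Last checks, from the camera images**
- **Pile:** the top dish is within about 2 mm of where the base dish was measured at the start. The top surface is at 40 mm and the three edges look flush. I did not measure the middle and base dishes separately after placing, because they are hidden from above.
- **Stamp:** its head centre is about 3 mm from the estimated ring axis, and its top is 19 mm above the rail. That puts the head centre about 10 mm above the rail, and the parked stamp reads the same. The fitted tilt is about 0.03 rad.
- **Parked stamp, bottle and beaker:** all three measured within about 1 mm of their starting positions.
- **Robot:** the gripper is raised clear and touches nothing.

**Disagreements:** the cameras differed by 2–3 mm from one another. The wrist camera read heights about 1–2 mm low.

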